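# Set out a panel kit in its locating pans

### The arm

A 7-joint arm with a two-finger parallel gripper is mounted at the origin on a cart in front of the work surface, level with it; the furniture and walls round the work are solid. World frame = base frame: x ahead of the robot, y to its left, z up, the work surface at z = 0. Lengths are in m, angles in rad, forces in N, time in s.
With the tool pointing down it reaches from about 0.35 to 0.9 m from the base axis. Payload 8.1 kg.
Tool frame: the origin (TCP) lies between the finger pads; the fingertips stand 17 mm ahead of it and the grasp point (between the pads) lies 2 mm behind it; z points along the fingers, y is the line along which they close (so a half turn about z gives the same grasp; the last joint's range is limited). The gripper opens to 92 mm and grips with 3 to 60 N. Pads are 19 mm wide; open, the fingers measure 130 mm over their backs; the gripper's body (75 mm by 190 mm) begins 47 mm behind the grasp point.
Start: joints at [-1.214, 0.434, 0.025, 1.573, -0.012, 1.134, -0.075], TCP at [0.277, 0.56, 0.244] pointing down, gripper open.
Joint ranges: [-2.62, 2.62], [-0.44, 2.09], [-1.27, 1.32], [0.08, 2.57], [-1.32, 4.46], [0.12, 2], [-2.74, 2.74]. Speed limits (rad/s): [2.22, 2.22, 3.01, 3.01, 3.14, 3.14, 3.14].

### API

Orientations are given as a rotation vector (axis times angle).
In Python, from cell import observe, get_image, calibration, sign_off, look_for, regions_of, landmark_of gives the robot as it stands.
- The arm moves only by the tool jog_arm, never from a script. Its argument "plan" is a list of rows, each an object with "offset": the shift along the tool's x, y, z normalised to -1 to 1, where 1 is 0.15 m, a list of three; "twist": the turn, a rotation vector about the tool's x, y, z normalised to -1 to 1, where 1 is 2 pi rad, a list of three; "fingers": the gripper command: -1 is shut, 1 is fully open, values between are in proportion. In form: [{"offset": [x, y, z], "twist": [ax, ay, az], "fingers": fingers}, ...]. A call has 1 to 20 rows; each row is the pose to reach, as a shift and turn from the pose commanded when the call began, along the tool's axes at that moment, turning the shorter way round; what a row does not reach only later rows make up. A row lasts 1/8 s, in which the tool goes at most 62.5 mm and 10.7 degrees, less where a joint would pass 70% of its speed; a pose out of reach is approached as far as the arm can. A call with a number of a shift or a turn outside -1 to 1 is refused whole. A call with a gripper value outside its range is refused whole. The fingers move at their own pace and stop on an object; "newtons" is the grip in N (left out, the last holds). Time passes only in rows, so rows that repeat a pose let the fingers close. It gives the time, the measured TCP pose, the force, the opening and the grip force at its end, in the units of the state.
- observe(): the state, without advancing time (a new reading comes with each control period).
- get_image(name): name is "scene" or "top" or "wrist"; returns the picture (384x512x3 uint8, red, green, blue); there is no depth.
- calibration(name): a dict with "fov_y" (degrees; the focal length in pixels is half the picture's height over the tangent of half this angle, whatever the lens; pixels are square), "cx", "cy" (the principal point, pixels), "position" and "attitude" of the camera in the world. Camera axes: x right, y down, z forward; pixel columns grow to the right and rows downward; lengths in m; the calibration is good to about 2 mm. A picture is of the moment at which its call begins: read the wrist's pose just before it. calibration takes no time and is no camera call; for the wrist camera it gives the pose at the moment of the call.
- sign_off(): hands the job in; it is judged then, once.
Trained networks look in the newest picture that a camera, given by its name, has taken for a name from the list of things; names that differ only in an ending like _2 or _b are one class to them, and where a whole thing is asked for, a point or a joint stands for the part that bears it (a point fixed in the world has none). Each returns a list of dicts, best first, with "conf" (0 to 1); they miss things now and then, are a little off and sometimes report something else, mostly with a low value. They report only what shows in the picture. A call takes as long as a camera call. They do not tell look-alikes from the thing itself.
- look_for(thing, camera): "box" ([left, top, width, height] as shares, 0 to 1, of the picture: columns of its width, rows of its height, round what is visible of it).
- regions_of(thing, camera): "region" (384x512 bool, what is visible of it) and "box" ([left, top, width, height] as shares, 0 to 1, of the picture: columns of its width, rows of its height, round what is visible of it).
- landmark_of(thing, camera): "at" ([row, column] as shares, 0 to 1, of the picture: columns of its width, rows of its height: a listed point, or the origin of a listed thing).
The state is a dict: "clock": time; "joints": joint angles; "dq": joint speeds; "joint_efforts": joint torques, N m; "position": TCP position; "ee_rot": TCP orientation; "force": force on the tool from outside, world axes, zero at the start; "ft_torque": the same for the moment, N m; "width": opening from 0.0 (shut) to 1.0 (fully open); "gripper_force": force on a finger pad.
Only numpy, scipy, OpenCV 4.12 (cv2) and the standard library are available. Lean on these libraries where they do the work, as an engineer would, in place of code of your own. Each camera call takes 0.05 s, during which the arm holds its last target. There are 200 camera calls.

### The job

Set out the kit for the next panel: put the transformer module, the ring transformer standing close behind it, the single-pole breaker and the push button each upright into the locating pan whose black outline matches its base, flat on the floor of the pan inside the lip and lined up with the outline (either way round). Set each part down gently rather than dropping it, and leave the roll of tape and the screwdriver where they lie.

Things in the scene. Friction and masses are not known exactly. Their poses are not given: they have to be found in the camera images.
- module_center (a point): Transformer module: upright cream-white plastic block with a blue cap and a round dial on its front, 94 mm tall, base 44 mm (x) by 58 mm (y), the dial stands out 10 mm more on the front (-x); sides at +-29 mm in y are flat and parallel (grasp there). 0.2 kg. The ring transformer stands right behind it (+x side), about 7 mm away. This point is at the centre of the base plan, 47 mm above its underside; z up.
- ring_center (a point): Ring current transformer: black upright plate-like part with a round hole and rounded top, 32 mm thick (x; flat faces, grasp there), 76 mm wide (y), 70 mm tall (two small screws on top reach 74 mm). 0.26 kg. At the start it stands right behind the module (on the module's +x side, turned like it), so there is no room for a finger between them. This point is at its centre, 35 mm above its underside; z up.
- breaker_center (a point): Single-pole rail breaker: light grey narrow block, 85 mm long (x), 18 mm thick (y; flat sides, grasp there), body 64 mm tall with a black toggle on top reaching 74 mm. 0.12 kg. This point is at its centre, 34 mm above its underside; z up.
- button_center (a point): Panel push button standing on its black contact block: base block 40 mm (x) by 30 mm (y) and 28 mm tall, above it a 22 mm thick neck and from 44 mm up to 52 mm a round head 30 mm across. 0.055 kg. Grasp the block or the head across y. This point is on its axis, 26 mm above its underside; z up.
- pan_module_seat (a point): Low aluminium locating pan fixed on the bench, for the transformer module: a flat floor with a black rubber inlay 44 x 58 mm (x by y) in the outline of that part's base, a 3 mm wide lip round it whose inside measures 60 x 74 mm (8 mm play all round); the lip rises 4 mm above the floor. Screwed ears 16 mm long stick out on the two short ends (+-y). This point is the middle of the floor (3 mm above the bench); x and y run along the pan's sides, z up.
- pan_ring_seat (a point): Low aluminium locating pan fixed on the bench, for the ring transformer: a flat floor with a black rubber inlay 32 x 76 mm (x by y) in the outline of that part's base, a 3 mm wide lip round it whose inside measures 48 x 92 mm (8 mm play all round); the lip rises 4 mm above the floor. Screwed ears 16 mm long stick out on the two short ends (+-y). This point is the middle of the floor (3 mm above the bench); x and y run along the pan's sides, z up.
- pan_breaker_seat (a point): Low aluminium locating pan fixed on the bench, for the single-pole breaker: a flat floor with a black rubber inlay 85 x 18 mm (x by y) in the outline of that part's base, a 3 mm wide lip round it whose inside measures 101 x 34 mm (8 mm play all round); the lip rises 4 mm above the floor. Screwed ears 16 mm long stick out on the two short ends (+-x). This point is the middle of the floor (3 mm above the bench); x and y run along the pan's sides, z up.
- pan_button_seat (a point): Low aluminium locating pan fixed on the bench, for the push button: a flat floor with a black rubber inlay 40 x 30 mm (x by y) in the outline of that part's base, a 3 mm wide lip round it whose inside measures 56 x 46 mm (8 mm play all round); the lip rises 4 mm above the floor. Screwed ears 16 mm long stick out on the two short ends (+-x). This point is the middle of the floor (3 mm above the bench); x and y run along the pan's sides, z up.
- tape_center (a point): Bystander: roll of masking tape lying flat, 100 mm across, 25 mm tall; not to be moved. This point is the middle of the roll, 12.5 mm above the bench.
- screwdriver_center (a point): Bystander: screwdriver lying on the bench on the left, 214 mm long (its y axis), 28 mm thick handle; not to be moved. This point is the middle of its length, 14 mm above the bench.
There are look-alikes about, which are no part of the job. What is shaped like the part that bears module_center but brown or purple is not meant.

How it is judged:
By the outcome, as a careful person would: the job done as asked, in the order asked, and still so for the second after the job is handed in, with the robot touching nothing.
It also fails if it takes over 120 s, if anything falls off the work surface, if the arm or the gripper's body presses on something with over 40 N, if the wrist force passes 120 N, or if a joint passes its speed limit or range.

## Working session

There is one attempt and no reset: what is moved stays moved. The work goes in short steps, Python scripts to look and compute and a tool call to move; the robot and the scene stay as the last step left them, time stands still between calls to the robot, and variables do not carry over. Pictures are saved under pics/ and viewed, at most 14 in all, crops included, and the job is handed in when it is done.

Besides the shell and the picture viewer there is one more tool, called after "Call:" as name(argument=value, ...), one argument or row to a line, values as JSON. jog_arm: Moves the arm, as the interface text tells. Scaled input: -1 to 1 covers 0.15 m each way for a shift and 2 pi rad each way for a turn. Its arguments: {"type":"object","properties":{"plan":{"type":"array","items":{"type":"object","properties":{"offset":{"type":"array","items":{"type":"number","minimum":-1,"maximum":1}},"twist":{"type":"array","items":{"type":"number","minimum":-1,"maximum":1}},"fingers":{"type":"number"}}}},"newtons":{"type":"number"}},"required":["plan"]}

```bash
ls; mkdir -p pics
python3 - <<'E'
from cell import *
import cv2,numpy as np
s=observe(); print({k:np.round(v,3).tolist() for k,v in s.items()})
for n in ("top","scene"):
    im=get_image(n); cv2.imwrite(f"pics/{n}0.png",im[:,:,::-1]); print(n,calibration(n))
    for t in "module_center ring_center breaker_center button_center pan_module_seat pan_ring_seat pan_breaker_seat pan_button_seat tape_center screwdriver_center".split():
        print(t,[(round(d['conf'],2),np.round(np.array(d['at'])*[384,512],1).tolist()) for d in landmark_of(t,n)][:3])
E
```

```text
pics
{'clock': 0.0, 'joints': [-1.214, 0.435, 0.025, 1.574, -0.012, 1.134, -0.075], 'dq': [0.0, 0.001, -0.001, 0.001, 0.0, -0.001, 0.0], 'joint_efforts': [-0.0, -66.783, 0.985, -31.445, -0.061, 0.043, 0.0], 'position': [0.277, 0.56, 0.243], 'ee_rot': [-0.716, -3.059, 0.002], 'force': [-0.642, -0.119, 0.631], 'ft_torque': [-0.02, 0.011, 0.019], 'gripper_force': 0.0, 'width': 1.002}
top {'fov_y': 43.77227033908871, 'cx': 251.24377353336092, 'cy': 190.87316555771557, 'position': array([4.89926931e-01, 1.14234166e-03, 1.38847595e+00]), 'attitude': array([-2.18006344,  2.19807   , -0.07383386])}
module_center [(0.89, [266.6, 245.0]), (0.74, [224.0, 183.3]), (0.73, [176.4, 142.0])]
ring_center [(0.84, [206.9, 189.6]), (0.62, [175.1, 220.1]), (0.32, [226.0, 371.3])]
breaker_center [(0.69, [227.7, 252.0])]
button_center [(0.58, [175.9, 222.1])]
pan_module_seat [(0.63, [181.4, 362.7]), (0.36, [225.0, 251.5])]
pan_ring_seat [(0.8, [228.9, 314.6])]
pan_breaker_seat [(0.79, [230.2, 371.7])]
pan_button_seat [(0.75, [177.3, 304.7])]
tape_center [(0.81, [120.8, 270.7]), (0.6, [223.6, 183.2])]
screwdriver_center [(0.62, [204.5, 124.2])]
scene {'fov_y': 52.648214351680146, 'cx': 256.90039216945445, 'cy': 192.40093334934258, 'position': array([ 0.0501715 , -0.82295353,  0.59453693]), 'attitude': array([-2.00371615,  0.54536229, -0.35535858])}
module_center [(0.88, [157.7, 228.9]), (0.87, [174.0, 181.9]), (0.86, [217.9, 188.5])]
ring_center [(0.79, [184.3, 219.6])]
breaker_center [(0.73, [215.7, 237.2])]
button_center [(0.62, [193.6, 261.7])]
pan_module_seat [(0.56, [274.6, 346.0]), (0.52, [182.7, 223.5])]
pan_ring_seat [(0.92, [258.7, 265.2])]
pan_breaker_seat [(0.91, [302.9, 306.4])]
pan_button_seat [(0.69, [237.4, 306.6])]
tape_center [(0.69, [202.9, 330.9]), (0.59, [166.1, 201.9])]
screwdriver_center [(0.62, [183.2, 222.0]), (0.39, [168.5, 200.7])]
```

Run:
```python
import cv2
a=cv2.imread("pics/top0.png")[90:300,90:420]; cv2.imwrite("pics/top0c.png",cv2.resize(a,None,fx=2.4,fy=2.4,interpolation=3))
a=cv2.imread("pics/scene0.png"); cv2.imwrite("pics/scene0c.png",cv2.resize(a,None,fx=1.5,fy=1.5,interpolation=3))
```

```text
(no output)
```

View pics/top0c.png

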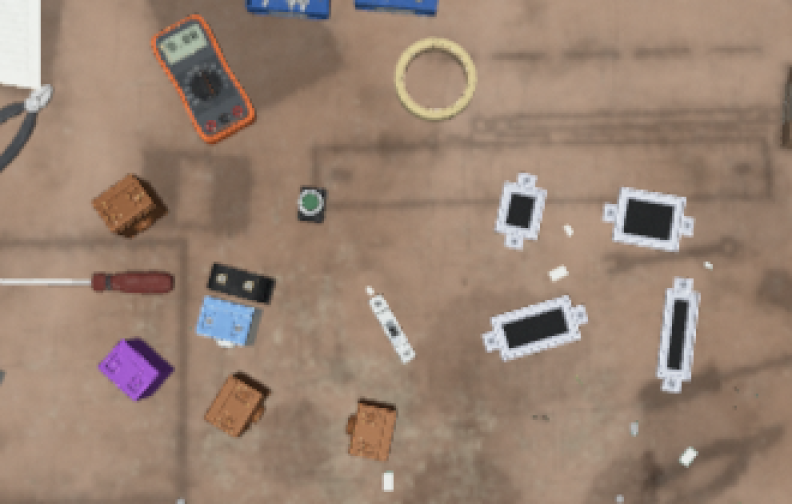

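View pics/scene0c.png

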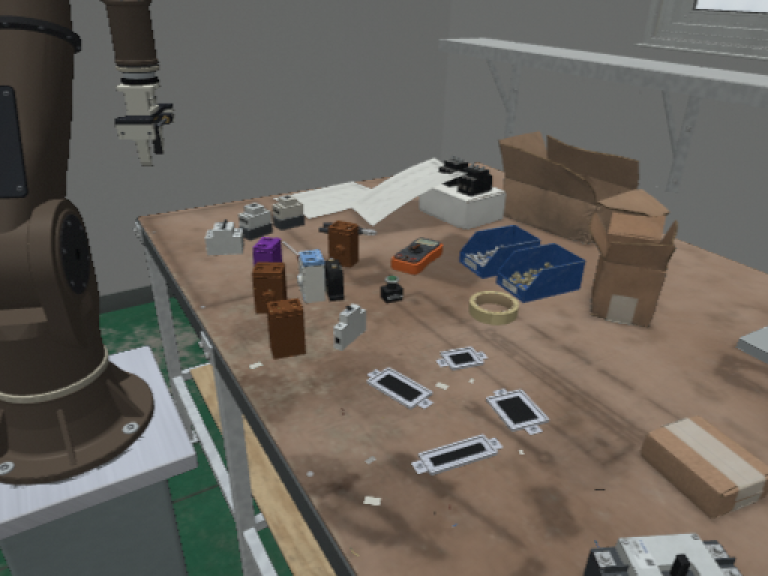

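The top view (up = +x, left = +y) shows the blue-capped module at about (185,223) px with the black ring just above it. The breaker is at (253,226), the button at (219,174), and the four pans are on the right. Brown and purple look-alikes surround the module, with the screwdriver to its left and the tape at (271,122).

```bash
cat > h.py <<'E'
from cell import *
import cv2, numpy as np
from scipy.spatial.transform import Rotation as R
np.set_printoptions(precision=4,suppress=True)
def unproj(uv,cal,z):
    "pixels (N,2: col,row) -> world xy at height z"
    uv=np.atleast_2d(uv).astype(float); f=192/np.tan(np.radians(cal['fov_y'])/2)
    d=np.c_[(uv[:,0]-cal['cx'])/f,(uv[:,1]-cal['cy'])/f,np.ones(len(uv))]
    d=R.from_rotvec(cal['attitude']).apply(d); p=np.array(cal['position'])
    return (p+d*((z-p[2])/d[:,2])[:,None])[:,:2]
def rect(mask,cal,z,close=0):
    "minAreaRect of the largest blob of mask, in world at height z: centre, long side, short side, yaw(deg) of long side"
    cs,_=cv2.findContours(mask.astype(np.uint8),cv2.RETR_EXTERNAL,cv2.CHAIN_APPROX_NONE)
    c=max(cs,key=cv2.contourArea)[:,0,:]
    w=unproj(c,cal,z)
    (cx,cy),(a,b),t=cv2.minAreaRect((w*1000).astype(np.float32))
    if a<b: a,b,t=b,a,t+90
    return np.array([cx/1000,cy/1000]),a,b,(t+90)%180-90
def goto(xyz,yaw):
    "yaw (deg): world heading of tool y (closing line), modulo 180. Prints the offset/twist needed from here"
    s=observe(); R0=R.from_rotvec(s['ee_rot']); best=None
    for k in (0,180):
        a=np.radians(yaw+k); y=[np.cos(a),np.sin(a),0]; zt=[0,0,-1.]; x=np.cross(y,zt)
        Rt=R.from_matrix(np.c_[x,y,zt]); tw=(R0.inv()*Rt).as_rotvec()
        if best is None or np.linalg.norm(tw)<np.linalg.norm(best): best=tw
    off=R0.inv().apply(np.array(xyz)-s['position'])
    print('off',off/0.15,'twist',best/(2*np.pi),'deg',np.degrees(best),'j7',s['joints'][6]); return off,best
def show(im,name): cv2.imwrite(f"pics/{name}.png",im[:,:,::-1])
E
python3 - <<'E'
from h import *
c=calibration('top')
P=dict(module=((266.6*0+185,223),.094),ring=((189.6,206.9),.035),breaker=((252,227.7),.034),button=((220.1,175.1),.05),pmod=((362.7,181.4),.003),pring=((314.6,228.9),.003),pbrk=((371.7,230.2),.003),pbut=((304.7,177.3),.003))
for k,(uv,z) in P.items(): print(k,unproj(uv,c,z))
s=observe(); print(R.from_rotvec(s['ee_rot']).as_matrix()); print(calibration('wrist'))
goto([.40,.18,.3],90)
E
```

```text
module [[0.4892 0.1779]]
ring [[0.5346 0.173 ]]
breaker [[ 0.4744 -0.0032]]
button [[0.6228 0.0853]]
pmod [[ 0.6057 -0.3265]]
pring [[ 0.4691 -0.1842]]
pbrk [[ 0.464  -0.3492]]
pbut [[ 0.6191 -0.1579]]
[[-0.8961  0.4439  0.    ]
 [ 0.4439  0.8961  0.0001]
 [ 0.      0.0001 -1.    ]]
{'fov_y': 64.33927467110907, 'cx': 250.94851323878333, 'cy': 190.1202653084091, 'position': array([0.2127, 0.5929, 0.3848]), 'attitude': array([2.4675, 1.5308, 0.2106])}
off [-1.8573 -1.9078 -0.3752] twist [ 0.     -0.     -0.0732] deg [  0.0036  -0.0005 -26.3522] j7 -0.07513665443962614
```

Call:
jog_arm(
  plan=[
    {"offset":[-0.9,-0.7,-0.13],"twist":[0,0,0],"fingers":1},
    {"offset":[-0.9,-0.7,-0.13],"twist":[0,0,0],"fingers":1},
    {"offset":[-0.9,-0.7,-0.13],"twist":[0,0,0],"fingers":1},
    {"offset":[-0.9,-0.7,-0.13],"twist":[0,0,0],"fingers":1},
  ],
)

```text
clock: 1.6
position: [0.3545, 0.4025, 0.2642]
ee_rot: [0.726, 3.055, 0.0]
force: [0.2, -0.2, -0.5]
width: 0.999
gripper_force: 0.0
```

Call:
jog_arm(
  plan=[
    {"offset":[-0.9,-0.7,-0.13],"twist":[0,0,0],"fingers":1},
    {"offset":[-0.9,-0.7,-0.13],"twist":[0,0,0],"fingers":1},
    {"offset":[-0.9,-0.7,-0.13],"twist":[0,0,0],"fingers":1},
    {"offset":[-0.9,-0.7,-0.13],"twist":[0,0,0],"fingers":1},
  ],
)

```text
clock: 2.1
position: [0.4279, 0.2495, 0.2834]
ee_rot: [0.724, 3.055, 0.001]
force: [0.5, 1.0, 0.3]
width: 0.999
gripper_force: 0.0
```

Call:
jog_arm(
  plan=[
    {"offset":[-0.9,-0.7,-0.13],"twist":[0,0,-0.073],"fingers":1},
    {"offset":[-0.9,-0.7,-0.13],"twist":[0,0,-0.073],"fingers":1},
    {"offset":[-0.9,-0.7,-0.13],"twist":[0,0,-0.073],"fingers":1},
    {"offset":[-0.9,-0.7,-0.13],"twist":[0,0,-0.073],"fingers":1},
    {"offset":[-0.9,-0.7,-0.13],"twist":[0,0,-0.073],"fingers":1},
    {"offset":[-0.9,-0.7,-0.13],"twist":[0,0,-0.073],"fingers":1},
    {"offset":[-0.9,-0.7,-0.13],"twist":[0,0,-0.073],"fingers":1},
  ],
)

```text
clock: 2.98
position: [0.5, 0.0997, 0.302]
ee_rot: [0.002, -3.141, -0.0]
force: [0.7, 0.4, -0.3]
width: 0.995
gripper_force: 0.0
```

Run:
```python
from h import *
import pickle
s=observe();print(s['position'],s['ee_rot'],s['dq'],s['clock'])
c=calibration('wrist'); im=get_image('wrist'); show(cv2.resize(im,None,fx=1.5,fy=1.5,interpolation=3),'w1'); pickle.dump((im,c),open('w1.pkl','wb'))
print(c, R.from_rotvec(c['attitude']).as_matrix())
goto([.5,-.24,.3],90)
```

```text
[0.5    0.0997 0.302 ] [ 0.0018 -3.1412 -0.0004] [ 0.005  -0.0003  0.009  -0.0027  0.0027  0.      0.0058] 2.975
{'fov_y': 64.33927467110907, 'cx': 250.94851323878333, 'cy': 190.1202653084091, 'position': array([0.4279, 0.1002, 0.4431]), 'attitude': array([2.076 , 2.0773, 0.2857])} [[-0.0008  0.9632  0.2686]
 [ 1.      0.0004  0.0016]
 [ 0.0014  0.2686 -0.9632]]
off [ 0.0024 -2.2621  0.0136] twist [ 0.     -0.      0.0001] deg [ 0.0117 -0.0122  0.0365] j7 1.3210356255073026
```

View pics/w1.png

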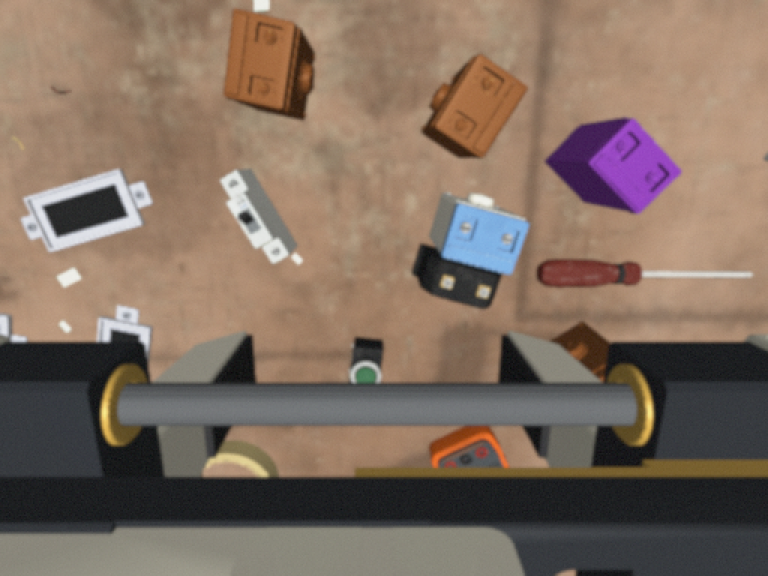

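The wrist view (up = −x, right = +y) shows the module's blue cap around (323,158) px with the black ring right under it at (307,186). The breaker is at (168,143). The pans at the left are partly hidden by the fingers, so I'll go over them next.

Call:
jog_arm(
  plan=[
    {"offset":[-0.44,-0.755,0],"twist":[0,0,0],"fingers":1},
    {"offset":[-0.44,-0.755,0],"twist":[0,0,0],"fingers":1},
    {"offset":[-0.44,-0.755,0],"twist":[0,0,0],"fingers":1},
  ],
)

```text
clock: 3.4
position: [0.5676, -0.02, 0.3021]
ee_rot: [0.012, 3.141, -0.004]
force: [0.3, 0.3, -0.5]
width: 1.0
gripper_force: 0.0
```

Call:
jog_arm(
  plan=[
    {"offset":[-0.44,-0.755,0],"twist":[0,0,0],"fingers":1},
    {"offset":[-0.44,-0.755,0],"twist":[0,0,0],"fingers":1},
    {"offset":[-0.44,-0.755,0],"twist":[0,0,0],"fingers":1},
  ],
)

```text
clock: 3.78
position: [0.6328, -0.1327, 0.3015]
ee_rot: [-0.01, -3.141, 0.004]
force: [-0.1, 0.3, -0.2]
width: 1.002
gripper_force: 0.0
```

Call:
jog_arm(
  plan=[
    {"offset":[-0.44,-0.755,0],"twist":[0,0,0],"fingers":1},
    {"offset":[-0.44,-0.755,0],"twist":[0,0,0],"fingers":1},
    {"offset":[-0.44,-0.755,0],"twist":[0,0,0],"fingers":1},
    {"offset":[-0.44,-0.755,0],"twist":[0,0,0],"fingers":1},
    {"offset":[-0.44,-0.755,0],"twist":[0,0,0],"fingers":1},
  ],
)

```text
clock: 4.4
position: [0.6983, -0.2392, 0.3025]
ee_rot: [-0.002, 3.141, 0.003]
force: [-0.3, 0.0, -0.4]
width: 0.999
gripper_force: 0.0
```

Run:
```python
from h import *
import pickle
s=observe();print(s['position'],s['ee_rot'],s['clock'])
c=calibration('wrist'); im=get_image('wrist'); pickle.dump((im,c),open('w2.pkl','wb'))
hsv=cv2.cvtColor(im,cv2.COLOR_RGB2HSV); dark=(hsv[...,2]<70)
dark[235:]=0
n,l,st,ce=cv2.connectedComponentsWithStats(dark.astype(np.uint8))
for i in range(1,n):
    if st[i,4]>150: print('dark',st[i],rect(l==i,c,.003))
show(cv2.resize(im,None,fx=1.5,fy=1.5,interpolation=3),'w2')
im,c=pickle.load(open('w1.pkl','rb')); hsv=cv2.cvtColor(im,cv2.COLOR_RGB2HSV)
b=(hsv[...,0]>95)&(hsv[...,0]<125)&(hsv[...,1]>60)&(hsv[...,2]>110); b[230:]=0
print('module',rect(b,c,.094))
b=(hsv[...,2]<50).astype(np.uint8); b[215:]=0
n,l,st,ce=cv2.connectedComponentsWithStats(b)
for i in range(1,n):
    if st[i,4]>150: print('dark',st[i])
show(cv2.resize(im[90:215,130:370],None,fx=3,fy=3,interpolation=3),'w1c')
```

```text
[ 0.6983 -0.2392  0.3025] [-0.0023  3.1412  0.0026] 4.4
dark [ 173   72   42   37 1211] (array([ 0.6074, -0.3171]), 53.97509002685547, 40.15778732299805, 79.6707763671875)
dark [294  85  25  30 514] (array([ 0.6191, -0.1615]), 36.219451904296875, 25.905622482299805, -12.379203796386719)
dark [472  90  40  32 807] (array([0.6264, 0.0988]), 47.65180587768555, 40.825523376464844, 85.09355163574219)
dark [  0 228  97   7 613] (array([ 0.8154, -0.5535]), 149.53050231933594, 10.060684204101562, 89.99834442138672)
dark [406 228 106   7 686] (array([0.8154, 0.087 ]), 165.3306884765625, 10.103273391723633, 89.99835205078125)
module (array([0.4888, 0.1834]), 58.87643814086914, 43.70558166503906, 74.76168060302734)
dark [ 31 125  52  31 893]
dark [276 164  57  33 495]
```

View pics/w2.png

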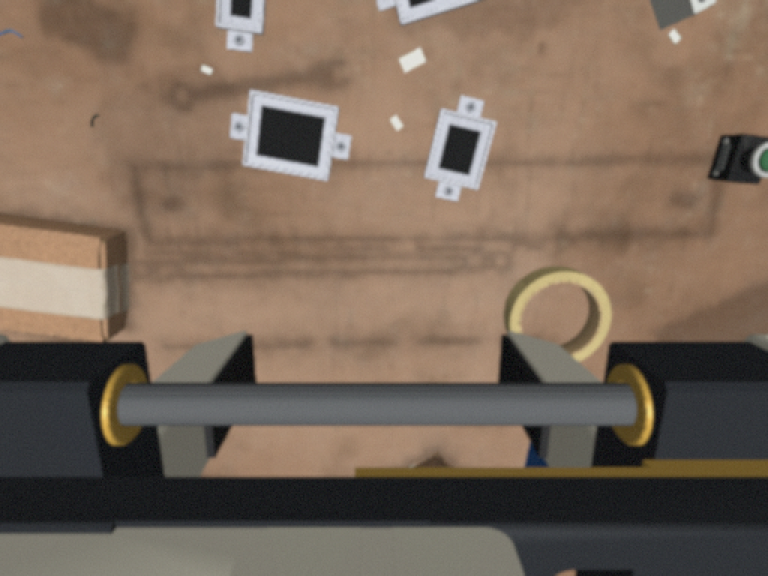

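View pics/w1c.png

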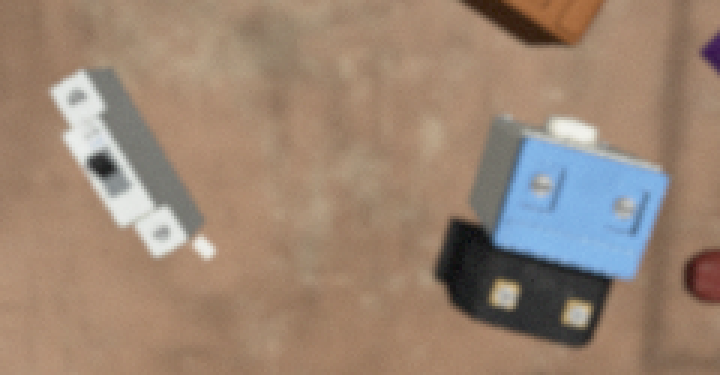

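The pans' black inlays are clear at (194,90) and (307,100) px. In the close-up the module's cap has come out 59×44 mm, as it should. I'm going to the module now.

Call:
jog_arm(
  plan=[
    {"offset":[0.466,0.939,0],"twist":[0,0,0],"fingers":1},
    {"offset":[0.466,0.939,0],"twist":[0,0,0],"fingers":1},
    {"offset":[0.466,0.939,0],"twist":[0,0,0],"fingers":1},
  ],
)

```text
clock: 4.82
position: [0.6269, -0.0956, 0.303]
ee_rot: [-0.007, 3.141, 0.004]
force: [1.0, 0.3, -0.0]
width: 1.001
gripper_force: 0.0
```

Call:
jog_arm(
  plan=[
    {"offset":[0.466,0.939,0.2],"twist":[0,0,0],"fingers":1},
    {"offset":[0.466,0.939,0.2],"twist":[0,0,0],"fingers":1},
    {"offset":[0.466,0.939,0.2],"twist":[0,0,0],"fingers":1},
  ],
)

```text
clock: 5.2
position: [0.5562, 0.0447, 0.2724]
ee_rot: [0.007, -3.141, -0.003]
force: [0.2, -0.3, 0.9]
width: 1.002
gripper_force: 0.0
```

Call:
jog_arm(
  plan=[
    {"offset":[0.466,0.939,0.6],"twist":[0,0,0.042],"fingers":1},
    {"offset":[0.466,0.939,0.6],"twist":[0,0,0.042],"fingers":1},
    {"offset":[0.466,0.939,0.6],"twist":[0,0,0.042],"fingers":1},
    {"offset":[0.466,0.939,0.6],"twist":[0,0,0.042],"fingers":1},
    {"offset":[0.466,0.939,0.6],"twist":[0,0,0.042],"fingers":1},
    {"offset":[0.466,0.939,0.6],"twist":[0,0,0.042],"fingers":1},
  ],
)

```text
clock: 5.95
position: [0.4897, 0.1801, 0.1832]
ee_rot: [0.417, 3.112, 0.001]
force: [0.5, -0.7, -0.0]
width: 0.996
gripper_force: 0.0
```

Run:
```python
from h import *
s=observe();print(s['position'],s['clock'])
goto([.4888,.1834,.060],74.76)
```

```text
[0.4897 0.1801 0.1832] 5.95
off [0.0126 0.019  0.8211] twist [ 0.0002  0.0002 -0.0001] deg [ 0.0551  0.0866 -0.0302] j7 0.9633565059480488
```

Call:
jog_arm(
  plan=[
    {"offset":[0.013,0.019,0.3],"twist":[0,0,0],"fingers":1},
    {"offset":[0.013,0.019,0.55],"twist":[0,0,0],"fingers":1},
    {"offset":[0.013,0.019,0.75],"twist":[0,0,0],"fingers":1},
    {"offset":[0.013,0.019,0.82],"twist":[0,0,0],"fingers":1},
    {"offset":[0.013,0.019,0.82],"twist":[0,0,0],"fingers":1},
    {"offset":[0.013,0.019,0.82],"twist":[0,0,0],"fingers":0.1},
    {"offset":[0.013,0.019,0.82],"twist":[0,0,0],"fingers":0.1},
    {"offset":[0.013,0.019,0.82],"twist":[0,0,0],"fingers":0.1},
    {"offset":[0.013,0.019,0.82],"twist":[0,0,0],"fingers":0.1},
    {"offset":[0.013,0.019,0.82],"twist":[0,0,0],"fingers":0.1},
    {"offset":[0.013,0.019,0.82],"twist":[0,0,0],"fingers":0.1},
  ],
  newtons=15,
)

```text
clock: 7.32
position: [0.4879, 0.1843, 0.0596]
ee_rot: [0.415, 3.114, 0.001]
force: [-1.7, -0.0, 6.5]
width: 0.633
gripper_force: 15.0
```

Call:
jog_arm(
  plan=[
    {"offset":[0,0,-0.05],"twist":[0,0,0],"fingers":0.1},
    {"offset":[0,0,-0.2],"twist":[0,0,0],"fingers":0.1},
    {"offset":[0,0,-0.45],"twist":[0,0,0],"fingers":0.1},
    {"offset":[0,0,-0.7],"twist":[0,0,0],"fingers":0.1},
    {"offset":[0,0,-0.93],"twist":[0,0,0],"fingers":0.1},
    {"offset":[0,0,-0.93],"twist":[0,0,0],"fingers":0.1},
    {"offset":[0,0,-0.93],"twist":[0,0,0],"fingers":0.1},
  ],
)

```text
clock: 8.2
position: [0.4872, 0.184, 0.1982]
ee_rot: [-0.415, -3.113, 0.001]
force: [0.0, -0.3, -1.2]
width: 0.639
gripper_force: 15.0
```

Run:
```python
from h import *
import pickle
s=observe();print(s['position'],s['clock'],s['width'],s['force'])
c=calibration('wrist'); im=get_image('wrist'); pickle.dump((im,c),open('w3.pkl','wb')); show(cv2.resize(im,None,fx=1.5,fy=1.5,interpolation=3),'w3')
goto([.6074,-.3171,.2],79.7)
```

```text
[0.4872 0.184  0.1982] 8.2 0.6394592600887679 [ 0.029  -0.306  -1.1814]
off [-1.6496 -3.0128 -0.0137] twist [-0.0002 -0.0002 -0.0136] deg [-0.0671 -0.0822 -4.8859] j7 0.9517634286806589
```

View pics/w3.png

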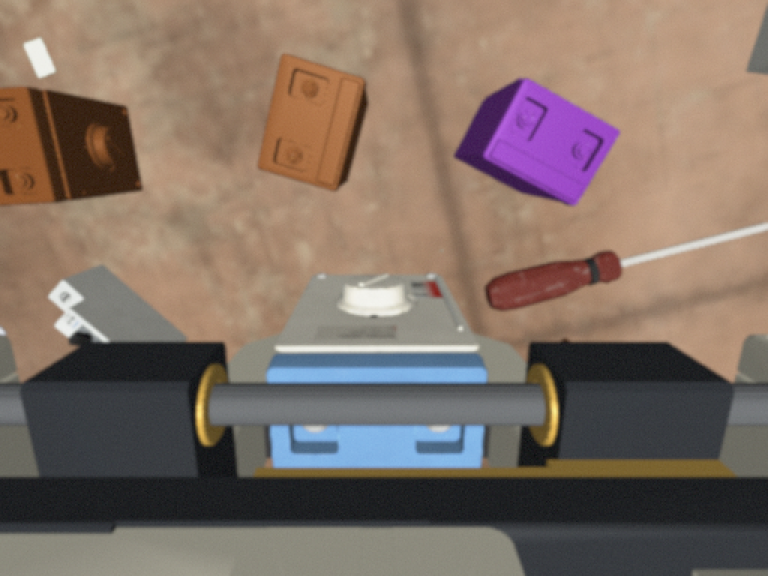

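The module hangs straight between the fingers, with its dial toward −x and the decoys clear. I'll carry it to a waypoint behind its pan and look at the inlay again from there.

Call:
jog_arm(
  plan=[
    {"offset":[-0.3,-0.4,0],"twist":[0,0,0],"fingers":0.1},
    {"offset":[-0.56,-0.71,0],"twist":[0,0,0],"fingers":0.1},
    {"offset":[-0.56,-0.71,0],"twist":[0,0,0],"fingers":0.1},
    {"offset":[-0.56,-0.71,0],"twist":[0,0,0],"fingers":0.1},
  ],
)

```text
clock: 8.75
position: [0.5404, 0.0586, 0.1976]
ee_rot: [-0.418, -3.112, 0.001]
force: [-0.2, 1.0, -1.5]
width: 0.637
gripper_force: 15.0
```

Call:
jog_arm(
  plan=[
    {"offset":[-0.56,-0.71,0],"twist":[0,0,0],"fingers":0.1},
    {"offset":[-0.56,-0.71,0],"twist":[0,0,0],"fingers":0.1},
    {"offset":[-0.56,-0.71,0],"twist":[0,0,0],"fingers":0.1},
  ],
)

```text
clock: 9.12
position: [0.5945, -0.0687, 0.1981]
ee_rot: [-0.421, -3.113, 0.003]
force: [-0.5, -0.1, -2.2]
width: 0.635
gripper_force: 15.0
```

Call:
jog_arm(
  plan=[
    {"offset":[-0.56,-0.71,0],"twist":[0,0,0],"fingers":0.1},
    {"offset":[-0.56,-0.71,0],"twist":[0,0,0],"fingers":0.1},
    {"offset":[-0.56,-0.71,0],"twist":[0,0,0],"fingers":0.1},
  ],
)

```text
clock: 9.5
position: [0.6474, -0.1932, 0.1978]
ee_rot: [-0.42, -3.113, 0.003]
force: [-0.3, 0.9, -2.4]
width: 0.633
gripper_force: 15.0
```

Call:
jog_arm(
  plan=[
    {"offset":[-0.4,-0.55,0],"twist":[0,0,-0.0136],"fingers":0.1},
    {"offset":[-0.56,-0.71,0],"twist":[0,0,-0.0136],"fingers":0.1},
    {"offset":[-0.56,-0.71,0],"twist":[0,0,-0.0136],"fingers":0.1},
    {"offset":[-0.56,-0.71,0],"twist":[0,0,-0.0136],"fingers":0.1},
    {"offset":[-0.56,-0.71,0],"twist":[0,0,-0.0136],"fingers":0.1},
    {"offset":[-0.56,-0.71,0],"twist":[0,0,-0.0136],"fingers":0.1},
  ],
)

```text
clock: 10.25
position: [0.7009, -0.3125, 0.1991]
ee_rot: [0.278, 3.129, 0.002]
force: [0.3, 0.0, -1.8]
width: 0.64
gripper_force: 15.0
```

```bash
cat >> h.py <<'E'
def shot(name):
    import pickle
    s=observe(); print('pos',s['position'],'t',s['clock'],'w',s['width']*92,'F',s['force'])
    c=calibration('wrist'); im=get_image('wrist'); pickle.dump((im,c),open(name+'.pkl','wb')); return im,c
def darks(im,c,z=.003,thr=70,rows=235,amin=150):
    d=(im.max(2)<thr).astype(np.uint8); d[rows:]=0
    n,l,st,ce=cv2.connectedComponentsWithStats(d)
    for i in range(1,n):
        if st[i,4]>amin: print('dark',st[i],*rect(l==i,c,z))
E
python3 - <<'E'
from h import *
im,c=shot('w4'); darks(im,c); show(cv2.resize(im,None,fx=1.5,fy=1.5,interpolation=3),'w4')
E
```

```text
pos [ 0.7009 -0.3125  0.1991] t 10.25 w 58.890041655363945 F [ 0.2808  0.0162 -1.8184]
dark [364  50  32  40 999] [ 0.6191 -0.1616] 37.10927963256836 26.917327880859375 -12.525947570800781
dark [ 203   66   54   41 2137] [ 0.6075 -0.3171] 55.093204498291016 39.70344543457031 79.83422088623047
dark [ 50 228 100   7 618] [ 0.7402 -0.5015] 118.27725219726562 7.700243949890137 79.7733383178711
dark [353 228 100   7 592] [ 0.8044 -0.1457] 119.02272033691406 7.720271110534668 79.773193359375
```

Run:
```python
from h import *
goto([.6075,-.3171,.085],79.75)
```

```text
off [ 0.6072 -0.1374  0.7606] twist [0.0001 0.     0.0002] deg [0.0529 0.0169 0.0679] j7 1.9100264448045314
```

Call:
jog_arm(
  plan=[
    {"offset":[0.35,-0.08,0],"twist":[0,0,0],"fingers":0.1},
    {"offset":[0.607,-0.137,0],"twist":[0,0,0],"fingers":0.1},
    {"offset":[0.607,-0.137,0.1],"twist":[0,0,0],"fingers":0.1},
    {"offset":[0.607,-0.137,0.4],"twist":[0,0,0],"fingers":0.1},
    {"offset":[0.607,-0.137,0.65],"twist":[0,0,0],"fingers":0.1},
    {"offset":[0.607,-0.137,0.76],"twist":[0,0,0],"fingers":0.1},
    {"offset":[0.607,-0.137,0.76],"twist":[0,0,0],"fingers":0.1},
    {"offset":[0.607,-0.137,0.76],"twist":[0,0,0],"fingers":0.1},
  ],
)

```text
clock: 11.3
position: [0.6082, -0.3194, 0.0863]
ee_rot: [0.281, 3.127, -0.001]
force: [0.3, 0.7, -1.2]
width: 0.637
gripper_force: 15.0
```

Run:
```python
from h import *
print(observe()['position'],observe()['force'])
goto([.6075,-.3171,.0625],79.75)
```

```text
[ 0.6082 -0.3194  0.0863] [ 0.3422  0.7187 -1.1563]
off [0.008  0.0146 0.1585] twist [-0.0001  0.0004 -0.0001] deg [-0.0368  0.1337 -0.0344] j7 2.005926160823062
```

Call:
jog_arm(
  plan=[
    {"offset":[0.008,0.015,0.04],"twist":[0,0,0],"fingers":0.1},
    {"offset":[0.008,0.015,0.08],"twist":[0,0,0],"fingers":0.1},
    {"offset":[0.008,0.015,0.11],"twist":[0,0,0],"fingers":0.1},
    {"offset":[0.008,0.015,0.13],"twist":[0,0,0],"fingers":0.1},
    {"offset":[0.008,0.015,0.145],"twist":[0,0,0],"fingers":0.1},
    {"offset":[0.008,0.015,0.153],"twist":[0,0,0],"fingers":0.1},
    {"offset":[0.008,0.015,0.157],"twist":[0,0,0],"fingers":0.1},
    {"offset":[0.008,0.015,0.157],"twist":[0,0,0],"fingers":0.1},
  ],
)

```text
clock: 12.3
position: [0.6064, -0.3166, 0.0626]
ee_rot: [0.282, 3.128, 0.0]
force: [-4.4, 2.9, 11.4]
width: 0.636
gripper_force: 15.0
```

Call:
jog_arm(
  plan=[
    {"offset":[0,0,0],"twist":[0,0,0],"fingers":0.5},
    {"offset":[0,0,0],"twist":[0,0,0],"fingers":0.8},
    {"offset":[0,0,0],"twist":[0,0,0],"fingers":0.8},
    {"offset":[0,0,0],"twist":[0,0,0],"fingers":0.8},
    {"offset":[0,0,-0.15],"twist":[0,0,0],"fingers":0.8},
    {"offset":[0,0,-0.5],"twist":[0,0,0],"fingers":1},
    {"offset":[0,0,-0.9],"twist":[0,0,0],"fingers":1},
    {"offset":[-0.5,0,-0.95],"twist":[0,0,0],"fingers":1},
    {"offset":[-0.9,0,-0.95],"twist":[0,0,0],"fingers":1},
    {"offset":[-0.9,0,-0.95],"twist":[0,0,0],"fingers":1},
    {"offset":[-0.9,0,-0.95],"twist":[0,0,0],"fingers":1},
    {"offset":[-0.9,0,-0.95],"twist":[0,0,0],"fingers":1},
  ],
)

```text
clock: 13.8
position: [0.7383, -0.3411, 0.2038]
ee_rot: [-0.283, -3.128, 0.0]
force: [-0.2, 1.0, 0.4]
width: 0.999
gripper_force: 0.0
```

Run:
```python
from h import *
im,c=shot('w5'); hsv=cv2.cvtColor(im,cv2.COLOR_RGB2HSV)
b=(hsv[...,0]>95)&(hsv[...,0]<125)&(hsv[...,1]>60)&(hsv[...,2]>110); b[232:]=0
print('module',*rect(b,c,.097))
darks(im,c); show(cv2.resize(im[0:250,100:450],None,fx=2.2,fy=2.2,interpolation=3),'w5')
goto([.62,.17,.29],74.76)
```

```text
pos [ 0.7383 -0.3411  0.2038] t 13.8 w 91.89526496066884 F [-0.2457  1.0098  0.434 ]
module [ 0.6128 -0.3168] 56.981712341308594 34.435508728027344 79.66153717041016
dark [ 388    5   32   42 1105] [ 0.619  -0.1616] 37.6559944152832 27.20232582092285 -12.881546020507812
dark [  0 228  97   7 580] [ 0.7672 -0.5949] 116.10599517822266 7.80668830871582 79.62289428710938
dark [406 228 106   7 613] [ 0.8568 -0.1061] 127.68868255615234 7.819206237792969 79.6229019165039
off [ 1.3875  3.2097 -0.5724] twist [-0.     -0.      0.0136] deg [-0.0052 -0.0012  4.8965] j7 1.9130630146477432
```

View pics/w5.png

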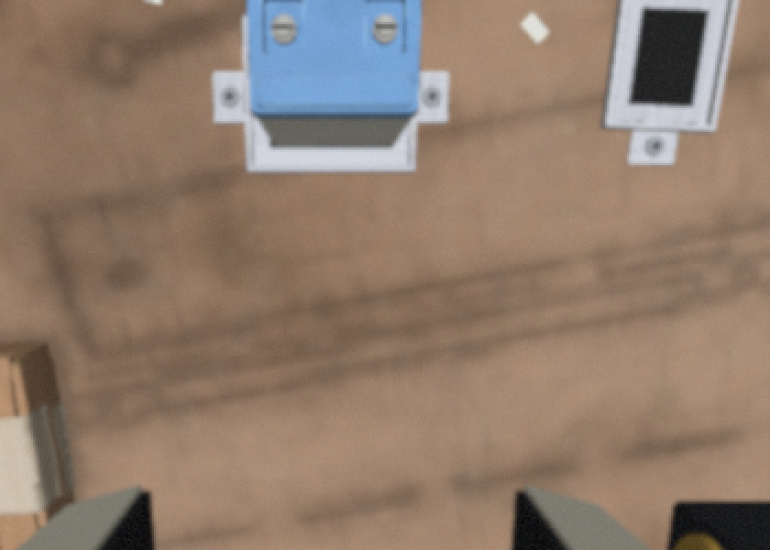

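The module sits inside the lip, square to its pan. The measured offsets are about 0.4 mm in x and 1.2 mm in y, with 0.1° of turn. The ring is next.

Call:
jog_arm(
  plan=[
    {"offset":[0.68,0.77,-0.11],"twist":[0,0,0],"fingers":1},
    {"offset":[0.68,0.77,-0.11],"twist":[0,0,0],"fingers":1},
    {"offset":[0.68,0.77,-0.11],"twist":[0,0,0],"fingers":1},
  ],
)

```text
clock: 14.22
position: [0.6577, -0.2052, 0.2215]
ee_rot: [0.278, 3.128, 0.004]
force: [0.9, 0.3, 0.9]
width: 0.999
gripper_force: 0.0
```

Call:
jog_arm(
  plan=[
    {"offset":[0.68,0.77,-0.11],"twist":[0,0,0],"fingers":1},
    {"offset":[0.68,0.77,-0.11],"twist":[0,0,0],"fingers":1},
    {"offset":[0.68,0.77,-0.11],"twist":[0,0,0],"fingers":1},
  ],
)

```text
clock: 14.6
position: [0.5775, -0.0736, 0.2378]
ee_rot: [0.277, 3.129, 0.004]
force: [1.3, -0.6, 0.3]
width: 0.999
gripper_force: 0.0
```

Call:
jog_arm(
  plan=[
    {"offset":[0.68,0.77,-0.11],"twist":[0,0,0.2635],"fingers":1},
    {"offset":[0.68,0.77,-0.11],"twist":[0,0,0.2635],"fingers":1},
    {"offset":[0.68,0.77,-0.11],"twist":[0,0,0.2635],"fingers":1},
    {"offset":[0.68,0.77,-0.11],"twist":[0,0,0.2635],"fingers":1},
    {"offset":[0.68,0.77,-0.11],"twist":[0,0,0.2635],"fingers":1},
    {"offset":[0.68,0.77,-0.11],"twist":[0,0,0.2635],"fingers":1},
    {"offset":[0.68,0.77,-0.11],"twist":[0,0,0.2635],"fingers":1},
    {"offset":[0.68,0.77,-0.11],"twist":[0,0,0.2635],"fingers":1},
    {"offset":[0.68,0.77,-0.11],"twist":[0,0,0.2635],"fingers":1},
    {"offset":[0.68,0.77,-0.11],"twist":[0,0,0.2635],"fingers":1},
    {"offset":[0.68,0.77,-0.11],"twist":[0,0,0.2635],"fingers":1},
    {"offset":[0.68,0.77,-0.11],"twist":[0,0,0.2635],"fingers":1},
  ],
)

```text
clock: 16.1
position: [0.4999, 0.0548, 0.2533]
ee_rot: [-2.493, -1.912, -0.001]
force: [-0.8, -0.4, 0.1]
width: 1.0
gripper_force: 0.0
```

Run:
```python
from h import *
im,c=shot('w6'); print(c['position'],c['attitude'])
darks(im,c,.07,thr=60); show(cv2.resize(im[0:250,80:430],None,fx=2.2,fy=2.2,interpolation=3),'w6')
print(observe()['ee_rot'])
```

```text
pos [0.4999 0.0548 0.2533] t 16.1 w 91.99252969704811 F [-0.7854 -0.3896  0.122 ]
[0.5189 0.1254 0.3944] [ 2.8479 -0.3759 -0.0518]
dark [ 237   19   30   74 1638] [0.5312 0.1699] 66.37079620361328 28.865768432617188 74.95967864990234
dark [136  77  31  42 872] [0.4215 0.1567] 41.59757995605469 23.32501983642578 58.502899169921875
dark [327  99  18  26 284] [0.6016 0.0965] 23.675308227539062 17.774599075317383 82.84215545654297
dark [157 201  25  34 561] [0.3972 0.0311] 41.302494049072266 27.523075103759766 71.45068359375
dark [119 205  44  15 161] [0.368  0.0461] 48.90479278564453 16.685239791870117 -15.030860900878906
dark [  0 227  97   8 687] [0.2577 0.0526] 110.33724212646484 8.637821197509766 -15.029632568359375
dark [407 229 104   6 593] [ 0.7124 -0.0708] 118.92450714111328 6.178284168243408 -15.030044555664062
[-2.4932 -1.9111 -0.0005]
```

View pics/w6.png

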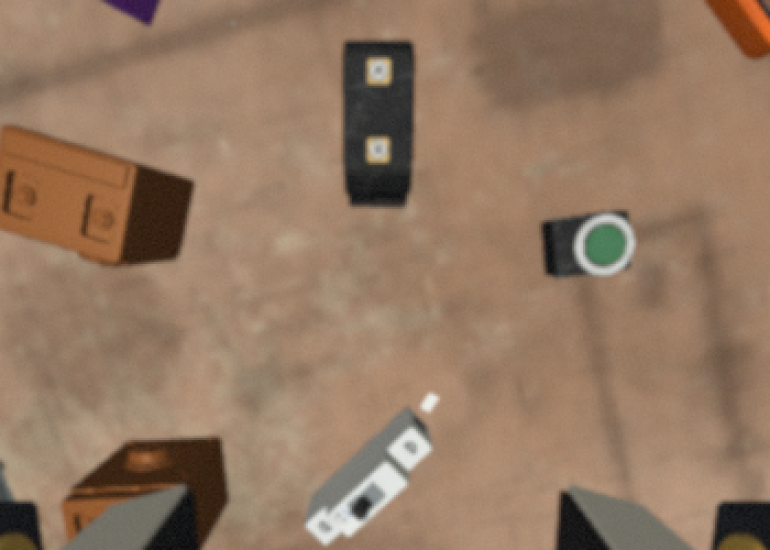

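The wrist view shows the ring alone at about (252,52) px with its two screws, the brown decoy on its −x side about 85 px away, and the button and breaker below.

Run:
```python
from h import *
import pickle
im,c=pickle.load(open('w6.pkl','rb')); print('ring screws',unproj([251.8,49.8],c,.073),unproj([[251.8,31.8],[251.8,67.7]],c,.073))
im1,c1=pickle.load(open('w1.pkl','rb')); print('w1',unproj([310.3,191],c1,.073))
print('decoy corner',unproj([[166,83],[160,118]],c,.0),unproj([[140,76],[135,120]],c,.094))
hsv=cv2.cvtColor(im,cv2.COLOR_RGB2HSV)
# pan ring in w1, breaker rough
d=(im1.max(2)<60).astype(np.uint8); d[200:]=0;d[:,150:]=0
print('pan ring',*rect(d,c1,.003))
goto([.5315,.17,.12],-15.04)
```

```text
ring screws [[0.533  0.1753]] [[0.5371 0.1906]
 [0.5288 0.1597]]
w1 [[0.5322 0.1756]]
decoy corner [[0.4253 0.1778]
 [0.4042 0.1403]] [[0.4264 0.1773]
 [0.4077 0.1412]]
pan ring [ 0.4769 -0.1774] 70.4200210571289 27.130645751953125 -74.12536144256592
off [0.7957 0.0036 0.8887] twist [ 0.     -0.0001 -0.    ] deg [ 0.0037 -0.0201 -0.0176] j7 -0.2900210117653851
```

Run:
```python
from h import *
import pickle
im,c=pickle.load(open('w6.pkl','rb'))
rw=np.arange(15,100,1.); col=251.8
for z in (0,.035,.055,.07):
    p=unproj(np.c_[np.full(2,col),[18.7,93.6]],c,z)-[.5326,.1754]
    print(z,p@[.2588,.966])
d=(im.max(2)<60).astype(np.uint8)[:110,225:280]; print([(r,int(d[r].sum())) for r in range(14,100,3)])
```

```text
0 [ 0.045  -0.0379]
0.035 [ 0.0364 -0.0391]
0.055 [ 0.0315 -0.0399]
0.07 [ 0.0278 -0.0404]
[(14, 0), (17, 0), (20, 29), (23, 30), (26, 18), (29, 16), (32, 15), (35, 15), (38, 14), (41, 28), (44, 29), (47, 27), (50, 28), (53, 25), (56, 29), (59, 26), (62, 16), (65, 15), (68, 14), (71, 15), (74, 16), (77, 28), (80, 28), (83, 28), (86, 27), (89, 24), (92, 21), (95, 0), (98, 0)]
```

Call:
jog_arm(
  plan=[
    {"offset":[0.4,0,0.2],"twist":[0,0,0],"fingers":1},
    {"offset":[0.833,0.002,0.5],"twist":[0,0,0],"fingers":1},
    {"offset":[0.833,0.002,0.8],"twist":[0,0,0],"fingers":1},
    {"offset":[0.833,0.002,0.8],"twist":[0,0,0],"fingers":1},
    {"offset":[0.833,0.002,0.8],"twist":[0,0,0],"fingers":1},
    {"offset":[0.833,0.002,0.8],"twist":[0,0,0],"fingers":1},
  ],
)

```text
clock: 16.9
position: [0.5343, 0.1744, 0.1356]
ee_rot: [2.496, 1.906, 0.005]
force: [0.4, -0.0, 0.4]
width: 1.005
gripper_force: 0.0
```

Run:
```python
from h import *
print(observe()['position']); goto([.5326,.1754,.051],-15.04)
```

```text
[0.5343 0.1744 0.1356]
off [ 0.002  -0.0143  0.5638] twist [ 0.0004 -0.0004 -0.0006] deg [ 0.1572 -0.1263 -0.2143] j7 -0.36856702052799406
```

Call:
jog_arm(
  plan=[
    {"offset":[0.002,-0.014,0.2],"twist":[0,0,0],"fingers":1},
    {"offset":[0.002,-0.014,0.4],"twist":[0,0,0],"fingers":1},
    {"offset":[0.002,-0.014,0.53],"twist":[0,0,0],"fingers":1},
    {"offset":[0.002,-0.014,0.563],"twist":[0,0,0],"fingers":1},
    {"offset":[0.002,-0.014,0.563],"twist":[0,0,0],"fingers":0.3},
    {"offset":[0.002,-0.014,0.563],"twist":[0,0,0],"fingers":-0.4},
    {"offset":[0.002,-0.014,0.563],"twist":[0,0,0],"fingers":-0.5},
    {"offset":[0.002,-0.014,0.563],"twist":[0,0,0],"fingers":-0.5},
    {"offset":[0.002,-0.014,0.563],"twist":[0,0,0],"fingers":-0.5},
    {"offset":[0.002,-0.014,0.563],"twist":[0,0,0],"fingers":-0.5},
    {"offset":[0.002,-0.014,0.563],"twist":[0,0,0],"fingers":-0.5},
    {"offset":[0.002,-0.014,0.563],"twist":[0,0,0],"fingers":-0.5},
  ],
  newtons=18,
)

```text
clock: 18.4
position: [0.5315, 0.1762, 0.0489]
ee_rot: [2.495, 1.909, 0.001]
force: [1.6, -0.6, 0.9]
width: 0.347
gripper_force: 18.0
```

Call:
jog_arm(
  plan=[
    {"offset":[0,0,-0.05],"twist":[0,0,0],"fingers":-0.5},
    {"offset":[0,0,-0.25],"twist":[0,0,0],"fingers":-0.5},
    {"offset":[0,0,-0.5],"twist":[0,0,0],"fingers":-0.5},
    {"offset":[0,0,-0.75],"twist":[0,0,0],"fingers":-0.5},
    {"offset":[0,0,-0.97],"twist":[0,0,0],"fingers":-0.5},
    {"offset":[0,0,-0.97],"twist":[0,0,0],"fingers":-0.5},
  ],
)

```text
clock: 19.15
position: [0.5319, 0.1766, 0.1965]
ee_rot: [2.495, 1.909, 0.006]
force: [-0.0, 0.1, -3.8]
width: 0.347
gripper_force: 18.0
```

Call:
jog_arm(
  plan=[
    {"offset":[-0.3,0.06,0],"twist":[0,0,0],"fingers":-0.5},
    {"offset":[-0.6,0.12,0],"twist":[0,0,0],"fingers":-0.5},
    {"offset":[-0.753,0.157,0],"twist":[0,0,0],"fingers":-0.5},
    {"offset":[-0.753,0.157,0],"twist":[0,0,0],"fingers":-0.5},
  ],
)

```text
clock: 19.65
position: [0.523, 0.0587, 0.1931]
ee_rot: [-2.498, -1.904, 0.004]
force: [0.2, 1.9, -3.2]
width: 0.355
gripper_force: 18.0
```

Call:
jog_arm(
  plan=[
    {"offset":[-0.4,0.08,0],"twist":[0,0,0],"fingers":-0.5},
    {"offset":[-0.753,0.157,0],"twist":[0,0,0],"fingers":-0.5},
    {"offset":[-0.753,0.157,0],"twist":[0,0,0],"fingers":-0.5},
  ],
)

```text
clock: 20.02
position: [0.5164, -0.0581, 0.1937]
ee_rot: [2.501, 1.901, -0.003]
force: [-0.2, 0.7, -3.4]
width: 0.346
gripper_force: 18.0
```

Call:
jog_arm(
  plan=[
    {"offset":[-0.4,0.08,0],"twist":[0,0,0],"fingers":-0.5},
    {"offset":[-0.753,0.157,0],"twist":[0,0,0],"fingers":-0.5},
    {"offset":[-0.753,0.157,0],"twist":[0,0,0],"fingers":-0.5},
  ],
)

```text
clock: 20.4
position: [0.5097, -0.1728, 0.1938]
ee_rot: [2.5, 1.901, -0.003]
force: [-0.7, 0.7, -2.7]
width: 0.344
gripper_force: 18.0
```

Call:
jog_arm(
  plan=[
    {"offset":[-0.4,0.08,0],"twist":[0,0,-0.025],"fingers":-0.5},
    {"offset":[-0.753,0.157,0],"twist":[0,0,-0.05],"fingers":-0.5},
    {"offset":[-0.753,0.157,0],"twist":[0,0,-0.075],"fingers":-0.5},
    {"offset":[-0.753,0.157,0],"twist":[0,0,-0.086],"fingers":-0.5},
    {"offset":[-0.753,0.157,0],"twist":[0,0,-0.086],"fingers":-0.5},
    {"offset":[-0.753,0.157,0],"twist":[0,0,-0.086],"fingers":-0.5},
    {"offset":[-0.753,0.157,0],"twist":[0,0,-0.086],"fingers":-0.5},
  ],
)

```text
clock: 21.28
position: [0.5041, -0.2837, 0.194]
ee_rot: [-1.895, -2.506, -0.0]
force: [0.0, -0.2, -2.9]
width: 0.348
gripper_force: 18.0
```

Run:
```python
from h import *
im,c=shot('w7')
darks(im,c,.003,thr=70); show(cv2.resize(im,None,fx=1.5,fy=1.5,interpolation=3),'w7')
```

```text
pos [ 0.5041 -0.2837  0.194 ] t 21.275 w 31.993400561490645 F [ 0.0235 -0.1591 -2.8865]
dark [ 239   29   29   77 2156] [ 0.477  -0.1777] 72.33544921875 28.247634887695312 -73.67462730407715
dark [368  72  43  41 945] [ 0.6191 -0.1618] 36.3552131652832 26.60808563232422 -12.600296020507812
dark [ 171  165  116   70 4684] [ 0.4888 -0.3209] 133.1482391357422 82.33432006835938 15.794591903686523
dark [ 94 228  98   7 585] [ 0.4008 -0.3846] 114.40626525878906 7.584755897521973 15.794595718383789
dark [310 228  99   7 586] [ 0.6456 -0.3154] 115.31124877929688 7.584636211395264 15.79459285736084
```

View pics/w7.png

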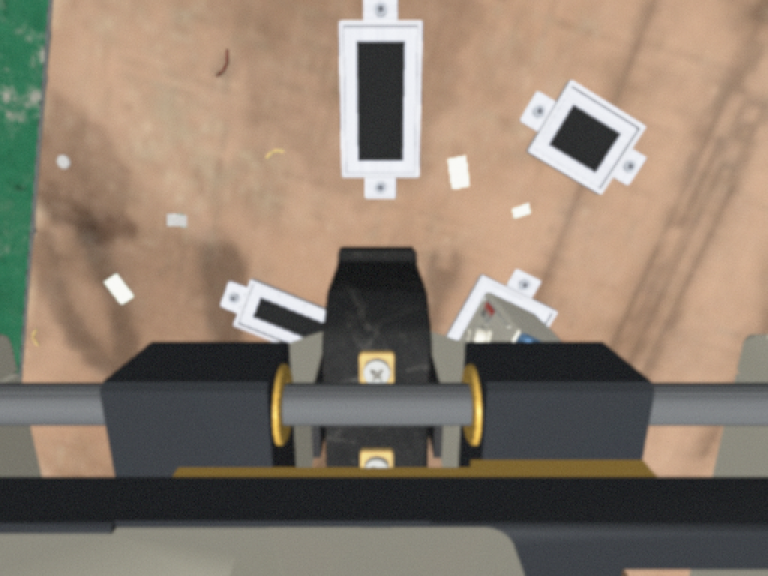

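The ring hangs straight, and its empty pan lies at about (254,67) px.

Run:
```python
from h import *
goto([.477,-.1777,.075],16.33)
```

```text
off [0.73   0.0191 0.7941] twist [-0.     -0.     -0.0015] deg [-0.0058 -0.0123 -0.5252] j7 0.9344955080535844
```

Call:
jog_arm(
  plan=[
    {"offset":[0.4,0.01,0],"twist":[0,0,-0.0015],"fingers":-0.5},
    {"offset":[0.73,0.019,0],"twist":[0,0,-0.0015],"fingers":-0.5},
    {"offset":[0.73,0.019,0.1],"twist":[0,0,-0.0015],"fingers":-0.5},
    {"offset":[0.73,0.019,0.4],"twist":[0,0,-0.0015],"fingers":-0.5},
    {"offset":[0.73,0.019,0.65],"twist":[0,0,-0.0015],"fingers":-0.5},
    {"offset":[0.73,0.019,0.79],"twist":[0,0,-0.0015],"fingers":-0.5},
    {"offset":[0.73,0.019,0.79],"twist":[0,0,-0.0015],"fingers":-0.5},
    {"offset":[0.73,0.019,0.79],"twist":[0,0,-0.0015],"fingers":-0.5},
  ],
)

```text
clock: 22.32
position: [0.4774, -0.179, 0.0765]
ee_rot: [1.883, 2.513, 0.0]
force: [0.2, 0.5, -3.0]
width: 0.35
gripper_force: 18.0
```

Run:
```python
from h import *
print(observe()['position'],observe()['force'])
goto([.477,-.1777,.0522],16.33)
```

```text
[ 0.4774 -0.179   0.0765] [ 0.1809  0.5411 -2.9953]
off [ 0.0089 -0.0003  0.1618] twist [ 0.0001  0.0001 -0.0001] deg [ 0.0523  0.0503 -0.028 ] j7 0.852350685921813
```

Call:
jog_arm(
  plan=[
    {"offset":[0.009,0,0.05],"twist":[0,0,0],"fingers":-0.5},
    {"offset":[0.009,0,0.09],"twist":[0,0,0],"fingers":-0.5},
    {"offset":[0.009,0,0.12],"twist":[0,0,0],"fingers":-0.5},
    {"offset":[0.009,0,0.14],"twist":[0,0,0],"fingers":-0.5},
    {"offset":[0.009,0,0.15],"twist":[0,0,0],"fingers":-0.5},
    {"offset":[0.009,0,0.157],"twist":[0,0,0],"fingers":-0.5},
    {"offset":[0.009,0,0.157],"twist":[0,0,0],"fingers":-0.5},
  ],
)

```text
clock: 23.2
position: [0.4764, -0.177, 0.0522]
ee_rot: [1.883, 2.515, 0.0]
force: [-0.0, -0.2, -3.5]
width: 0.347
gripper_force: 18.0
```

Call:
jog_arm(
  plan=[
    {"offset":[0,0,0.005],"twist":[0,0,0],"fingers":-0.5},
    {"offset":[0,0,0.009],"twist":[0,0,0],"fingers":-0.5},
    {"offset":[0,0,0.009],"twist":[0,0,0],"fingers":-0.5},
  ],
)

```text
clock: 23.58
position: [0.4765, -0.177, 0.0518]
ee_rot: [1.883, 2.514, 0.001]
force: [-4.0, 1.9, 13.4]
width: 0.35
gripper_force: 18.0
```

Call:
jog_arm(
  plan=[
    {"offset":[0,0,0],"twist":[0,0,0],"fingers":0},
    {"offset":[0,0,0],"twist":[0,0,0],"fingers":0.4},
    {"offset":[0,0,0],"twist":[0,0,0],"fingers":0.4},
    {"offset":[0,0,-0.1],"twist":[0,0,0],"fingers":0.4},
    {"offset":[0,0,-0.4],"twist":[0,0,0],"fingers":0.4},
    {"offset":[0,0,-0.8],"twist":[0,0,0],"fingers":0.4},
    {"offset":[-0.3,0,-1],"twist":[0,0,0],"fingers":0.4},
    {"offset":[-0.7,0,-1],"twist":[0,0,0],"fingers":0.4},
    {"offset":[-0.7,0,-1],"twist":[0,0,0],"fingers":0.4},
    {"offset":[-0.7,0,-1],"twist":[0,0,0],"fingers":0.4},
  ],
)

```text
clock: 24.82
position: [0.5056, -0.2775, 0.2011]
ee_rot: [-1.884, -2.514, -0.0]
force: [-0.2, 1.4, 1.0]
width: 0.701
gripper_force: 0.0
```

Run:
```python
from h import *
im,c=shot('w8')
darks(im,c,.073,thr=60); show(cv2.resize(im[:240,120:420],None,fx=2.5,fy=2.5,interpolation=3),'w8')
```

```text
pos [ 0.5056 -0.2775  0.2011] t 24.825 w 64.46324960187492 F [-0.1991  1.4445  1.0139]
dark [ 234   29   36   82 2232] [ 0.4782 -0.1809] 62.542301177978516 28.814552307128906 -73.70901870727539
dark [363  80  42  39 887] [ 0.5916 -0.1711] 28.781143188476562 21.1478214263916 -12.337532043457031
dark [170 203  67  32 787] [ 0.4705 -0.3273] 64.43463897705078 26.107728958129883 -7.804290771484375
dark [ 40 228 101   7 611] [ 0.3707 -0.3608] 95.6249008178711 6.147416591644287 16.293184280395508
dark [362 229 101   6 579] [ 0.6651 -0.2753] 95.61228942871094 5.127354621887207 16.29313087463379
```

View pics/w8.png

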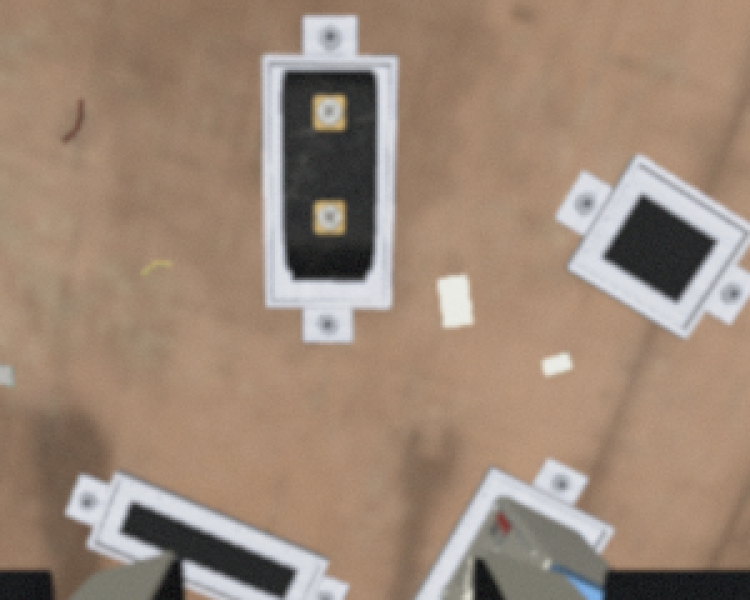

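Call:
jog_arm(
  plan=[
    {"offset":[0.669,0.345,-0.05],"twist":[0,0,0],"fingers":0.4},
    {"offset":[0.669,0.345,-0.05],"twist":[0,0,0],"fingers":0.4},
    {"offset":[0.669,0.345,-0.05],"twist":[0,0,0],"fingers":0.4},
  ],
)

```text
clock: 25.25
position: [0.5283, -0.1602, 0.2083]
ee_rot: [-1.87, -2.522, -0.004]
force: [1.3, -0.0, -0.4]
width: 0.703
gripper_force: 0.0
```

Call:
jog_arm(
  plan=[
    {"offset":[0.669,0.345,-0.05],"twist":[0,0,0],"fingers":0.4},
    {"offset":[0.669,0.345,-0.05],"twist":[0,0,0],"fingers":0.4},
  ],
)

```text
clock: 25.5
position: [0.5484, -0.054, 0.2161]
ee_rot: [-1.882, -2.515, -0.001]
force: [1.0, 0.5, 0.1]
width: 0.699
gripper_force: 0.0
```

Call:
jog_arm(
  plan=[
    {"offset":[0.669,0.345,-0.05],"twist":[0,0,-0.291],"fingers":0.4},
    {"offset":[0.669,0.345,-0.05],"twist":[0,0,-0.291],"fingers":0.4},
    {"offset":[0.669,0.345,-0.05],"twist":[0,0,-0.291],"fingers":0.4},
    {"offset":[0.669,0.345,-0.05],"twist":[0,0,-0.291],"fingers":0.4},
    {"offset":[0.669,0.345,-0.05],"twist":[0,0,-0.291],"fingers":0.4},
    {"offset":[0.669,0.345,-0.05],"twist":[0,0,-0.291],"fingers":0.4},
    {"offset":[0.669,0.345,-0.05],"twist":[0,0,-0.291],"fingers":0.4},
    {"offset":[0.669,0.345,-0.05],"twist":[0,0,-0.291],"fingers":0.4},
    {"offset":[0.669,0.345,-0.05],"twist":[0,0,-0.291],"fingers":0.4},
    {"offset":[0.669,0.345,-0.05],"twist":[0,0,-0.291],"fingers":0.4},
    {"offset":[0.669,0.345,-0.05],"twist":[0,0,-0.291],"fingers":0.4},
    {"offset":[0.669,0.345,-0.05],"twist":[0,0,-0.291],"fingers":0.4},
    {"offset":[0.669,0.345,-0.05],"twist":[0,0,-0.291],"fingers":0.4},
  ],
)

```text
clock: 27.12
position: [0.57, 0.0549, 0.2233]
ee_rot: [0.84, -3.027, 0.0]
force: [0.7, -0.2, 0.3]
width: 0.696
gripper_force: 0.0
```

Run:
```python
from h import *
import pickle
im,c=pickle.load(open('w8.pkl','rb')); print('ring placed',unproj([251.8,65.8],c,.076))
im,c=shot('w9'); print(c['position'],observe()['joints'][6])
r=regions_of('breaker_center','wrist')
for d in r[:3]: print(d['conf'],np.array(d['box'])*[512,384,512,384])
if r: cv2.imwrite('brk.png',r[0]['region'].astype(np.uint8)*255)
show(cv2.resize(im[:240,120:420],None,fx=2.5,fy=2.5,interpolation=3),'w9')
```

```text
ring placed [[ 0.4775 -0.1774]]
pos [0.57   0.0549 0.2233] t 27.125 w 64.02728262706087 F [ 0.6916 -0.2092  0.3083]
[0.5082 0.0183 0.3644] 1.9441246822553002
0.57 [234.2912  14.208   23.9104  96.192 ]
```

View pics/w9.png

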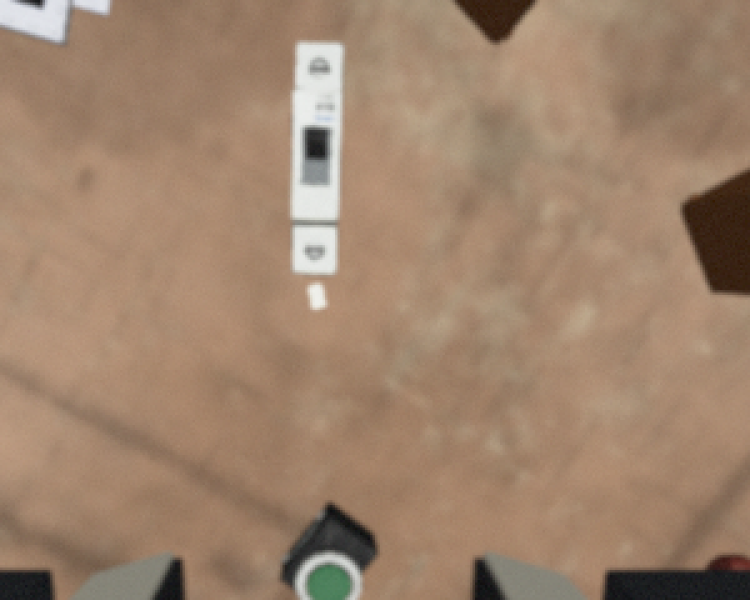

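The ring sits centred in its pan. The breaker stands almost vertical in the picture, from (247,17) to (246,110) px, with stepped ends. The lighter middle section is the 64 mm top.

Run:
```python
from h import *
import pickle
im,c=pickle.load(open('w9.pkl','rb'))
hsv=cv2.cvtColor(im,cv2.COLOR_RGB2HSV)
m=((hsv[...,1]<45)&(hsv[...,2]>110)).astype(np.uint8); m[113:]=0; m[:,:225]=0; m[:,275:]=0; m[:10]=0
def fit(r0,r1):
    L=[];Rr=[]
    for r in range(r0,r1):
        x=np.where(m[r])[0]
        if len(x)>8: L.append((x[0]-.5,r)); Rr.append((x[-1]+.5,r))
    return np.array(L),np.array(Rr)
for nm,r0,r1 in (('top end',19,34),('mid',40,85),('bot end',93,107)):
    L,Rr=fit(r0,r1); z=.064 if nm=='mid' else None
    for z in ([.064] if nm=='mid' else [.04,.045,.05,.055]):
        a,b=unproj(L,c,z),unproj(Rr,c,z); mid=(a+b)/2
        vx,vy,x0,y0=cv2.fitLine((mid*1000).astype(np.float32),cv2.DIST_HUBER,0,.01,.01).ravel()
        n=np.array([-vy,vx]); print(nm,z,'w',np.mean(np.abs((b-a)@n))*1000,'mid',x0/1000,y0/1000,'hdg',np.degrees(np.arctan2(vy,vx)))
rows=np.where(m[:,235:258].sum(1)>8)[0]; print(rows[0],rows[-1])
for z in (.04,.045,.05,.055,.06,.064):
    p=unproj([[247.4,rows[0]-.5],[246,rows[-1]+.5]],c,z); print(z,np.linalg.norm(p[0]-p[1]),p.mean(0))
```

```text
top end 0.04 w 19.182750098542382 mid 0.4476868 -0.02155914 hdg 30.826164
top end 0.045 w 18.887057096167954 mid 0.44810635 -0.021251488 hdg 30.826418
top end 0.05 w 18.591364114539267 mid 0.44904768 -0.020632474 hdg 30.82606
top end 0.055 w 18.295671870478184 mid 0.4504867 -0.01971649 hdg 30.826323
mid 0.064 w 18.133950614762345 mid 0.47823277 -0.004563582 hdg 28.830935
bot end 0.04 w 18.33814279250571 mid 0.5064744 0.011148944 hdg 30.726164
bot end 0.045 w 18.05546822113876 mid 0.5071609 0.011650922 hdg 30.72536
bot end 0.05 w 17.772793409240556 mid 0.50628084 0.011221782 hdg 30.725014
bot end 0.055 w 17.490119780175675 mid 0.50671315 0.011572648 hdg 30.72503
17 109
0.04 0.08562102905296488 [ 0.4776 -0.0047]
0.045 0.08430122200285638 [ 0.4781 -0.0043]
0.05 0.08298141495274793 [ 0.4786 -0.0039]
0.055 0.08166160790263947 [ 0.479  -0.0036]
0.06 0.08034180085253102 [ 0.4795 -0.0032]
0.064 0.0792859552124443 [ 0.4799 -0.003 ]
```

Run:
```python
from h import *
import pickle
im,c=pickle.load(open('w9.pkl','rb'))
print(unproj([[393,82],[319,17],[403,116]],c,0),unproj([[393,82],[319,17]],c,.09))
goto([.4778,-.0046,.12],119.1)
```

```text
[[0.4043 0.1433]
 [0.3931 0.0345]
 [0.4279 0.1765]] [[0.43   0.1124]
 [0.4215 0.0305]]
off [ 0.7322 -0.0225  0.6889] twist [-0.     -0.      0.0054] deg [-0.0018 -0.0016  1.9616] j7 1.944473586208986
```

Call:
jog_arm(
  plan=[
    {"offset":[0.4,-0.01,0.2],"twist":[0,0,0.0054],"fingers":0.3},
    {"offset":[0.732,-0.022,0.45],"twist":[0,0,0.0054],"fingers":0.3},
    {"offset":[0.732,-0.022,0.69],"twist":[0,0,0.0054],"fingers":0.3},
    {"offset":[0.732,-0.022,0.69],"twist":[0,0,0.0054],"fingers":0.3},
    {"offset":[0.732,-0.022,0.69],"twist":[0,0,0.0054],"fingers":0.3},
    {"offset":[0.732,-0.022,0.69],"twist":[0,0,0.0054],"fingers":0.3},
  ],
)

```text
clock: 27.98
position: [0.4795, -0.0042, 0.1212]
ee_rot: [-0.791, 3.037, -0.0]
force: [0.3, 0.3, 0.0]
width: 0.651
gripper_force: 0.0
```

Run:
```python
from h import *
print(observe()['position']); goto([.4778,-.0046,.052],119.1)
```

```text
[ 0.4795 -0.0042  0.1212]
off [0.0126 0.0036 0.4615] twist [-0.0002  0.0004  0.0003] deg [-0.0579  0.151   0.0944] j7 2.007766568371578
```

Call:
jog_arm(
  plan=[
    {"offset":[0.012,0.004,0.2],"twist":[0,0,0],"fingers":0.3},
    {"offset":[0.012,0.004,0.38],"twist":[0,0,0],"fingers":0.3},
    {"offset":[0.012,0.004,0.46],"twist":[0,0,0],"fingers":0.3},
    {"offset":[0.012,0.004,0.46],"twist":[0,0,0],"fingers":0.3},
    {"offset":[0.012,0.004,0.46],"twist":[0,0,0],"fingers":-0.3},
    {"offset":[0.012,0.004,0.46],"twist":[0,0,0],"fingers":-0.75},
    {"offset":[0.012,0.004,0.46],"twist":[0,0,0],"fingers":-0.75},
    {"offset":[0.012,0.004,0.46],"twist":[0,0,0],"fingers":-0.75},
    {"offset":[0.012,0.004,0.46],"twist":[0,0,0],"fingers":-0.75},
    {"offset":[0.012,0.004,0.46],"twist":[0,0,0],"fingers":-0.75},
  ],
  newtons=12,
)

```text
clock: 29.22
position: [0.4761, -0.0051, 0.0509]
ee_rot: [-0.791, 3.04, -0.0]
force: [0.3, 0.3, 1.7]
width: 0.192
gripper_force: 12.0
```

Call:
jog_arm(
  plan=[
    {"offset":[0,0,-0.05],"twist":[0,0,0],"fingers":-0.75},
    {"offset":[0,0,-0.25],"twist":[0,0,0],"fingers":-0.75},
    {"offset":[0,0,-0.5],"twist":[0,0,0],"fingers":-0.75},
    {"offset":[0,0,-0.75],"twist":[0,0,0],"fingers":-0.75},
    {"offset":[0,0,-1],"twist":[0,0,0],"fingers":-0.75},
    {"offset":[0,0,-1],"twist":[0,0,0],"fingers":-0.75},
  ],
)

```text
clock: 29.98
position: [0.4775, -0.005, 0.2037]
ee_rot: [-0.789, 3.035, -0.001]
force: [0.6, -0.7, -2.2]
width: 0.191
gripper_force: 12.0
```

Call:
jog_arm(
  plan=[
    {"offset":[0.09,-0.4,0],"twist":[0,0,0],"fingers":-0.75},
    {"offset":[0.18,-0.777,0],"twist":[0,0,0],"fingers":-0.75},
    {"offset":[0.18,-0.777,0],"twist":[0,0,0],"fingers":-0.75},
  ],
)

```text
clock: 30.35
position: [0.5089, -0.1252, 0.2]
ee_rot: [0.779, -3.042, 0.003]
force: [-0.7, -0.2, -1.4]
width: 0.185
gripper_force: 12.0
```

Call:
jog_arm(
  plan=[
    {"offset":[0.09,-0.4,0],"twist":[0,0,0],"fingers":-0.75},
    {"offset":[0.18,-0.777,0],"twist":[0,0,0],"fingers":-0.75},
    {"offset":[0.18,-0.777,0],"twist":[0,0,0],"fingers":-0.75},
  ],
)

```text
clock: 30.72
position: [0.5417, -0.2397, 0.1997]
ee_rot: [0.781, -3.041, 0.003]
force: [-0.6, 0.8, -1.6]
width: 0.19
gripper_force: 12.0
```

Call:
jog_arm(
  plan=[
    {"offset":[0.09,-0.4,0],"twist":[0,0,0.025],"fingers":-0.75},
    {"offset":[0.18,-0.777,0],"twist":[0,0,0.05],"fingers":-0.75},
    {"offset":[0.18,-0.777,0],"twist":[0,0,0.075],"fingers":-0.75},
    {"offset":[0.18,-0.777,0],"twist":[0,0,0.0936],"fingers":-0.75},
    {"offset":[0.18,-0.777,0],"twist":[0,0,0.0936],"fingers":-0.75},
    {"offset":[0.18,-0.777,0],"twist":[0,0,0.0936],"fingers":-0.75},
    {"offset":[0.18,-0.777,0],"twist":[0,0,0.0936],"fingers":-0.75},
  ],
)

```text
clock: 31.6
position: [0.5757, -0.3494, 0.2008]
ee_rot: [0.121, 3.139, 0.001]
force: [-0.0, -0.7, -1.2]
width: 0.189
gripper_force: 12.0
```

Run:
```python
from h import *
im,c=shot('w10')
darks(im,c,.003,thr=70); show(cv2.resize(im,None,fx=1.5,fy=1.5,interpolation=3),'w10')
```

```text
pos [ 0.5757 -0.3494  0.2008] t 31.6 w 17.40795669098638 F [-0.0321 -0.6637 -1.1897]
dark [ 234   26   18   85 1204] [ 0.4678 -0.3492] 81.88259887695312 14.841458320617676 -8.024337768554688
dark [ 371   26  109   67 3416] [ 0.4762 -0.1603] 106.97847747802734 38.57307434082031 -74.84443759918213
dark [   0   84   36  139 3166] [ 0.5433 -0.6091] 158.75477600097656 36.42486572265625 -16.885910034179688
dark [400 179  30  33 682] [ 0.6191 -0.1616] 36.2691535949707 26.166427612304688 -12.468536376953125
dark [119 228  97   7 622] [ 0.6408 -0.4543] 115.2171630859375 7.744548320770264 85.52349090576172
dark [287 229  97   6 561] [ 0.6572 -0.2534] 115.5138931274414 6.465667724609375 85.5234603881836
```

View pics/w10.png

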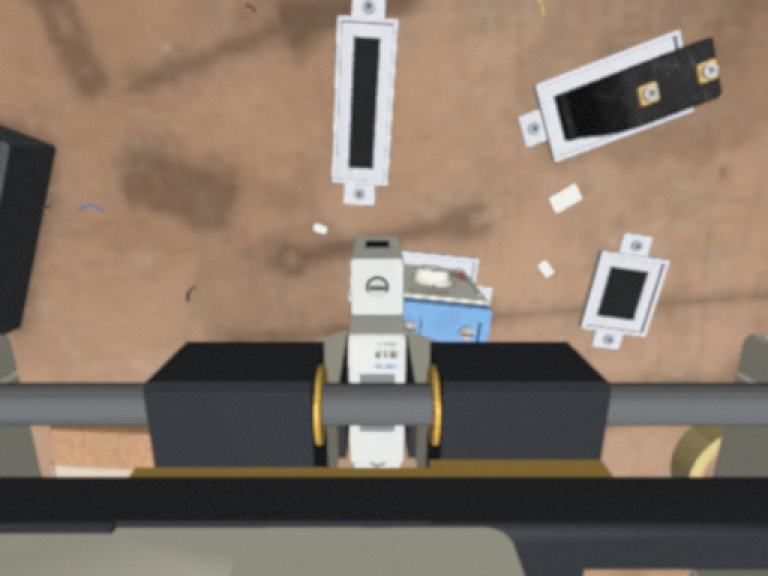

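The breaker hangs upright and in line with the tool, and its pan is at about (243,69) px, turned about 3.5° from the tool.

Run:
```python
from h import *
import pickle
im,c=pickle.load(open('w10.pkl','rb'))
p=np.array([.5757,-.3494]); h=np.radians(85.5); xt=np.array([-np.sin(h),np.cos(h)])
g=im[140:185,245:258].mean((1,2)); print(g.round().astype(int))
for r in (157,158,159): print(r,(unproj([251.5,r],c,.1498)-p)@xt)
goto([.4678,-.3492,.075],81.98)
```

```text
[146 146 145 146 145 144 144 143 142 141 140 140 137 133 129 123 122 127
 130 121  92  50  22  35  70 106 129 134 134 134 134 148 182 217 228 230
 230 230 230 230 230 230 229 219 189]
157 [0.0405]
158 [0.0398]
159 [0.0392]
off [ 0.717  -0.0534  0.8388] twist [0.     0.     0.0099] deg [0.014  0.002  3.5621] j7 2.124564548716304
```

Call:
jog_arm(
  plan=[
    {"offset":[0.4,-0.03,0],"twist":[0,0,0.0099],"fingers":-0.75},
    {"offset":[0.722,-0.053,0],"twist":[0,0,0.0099],"fingers":-0.75},
    {"offset":[0.722,-0.053,0.1],"twist":[0,0,0.0099],"fingers":-0.75},
    {"offset":[0.722,-0.053,0.4],"twist":[0,0,0.0099],"fingers":-0.75},
    {"offset":[0.722,-0.053,0.7],"twist":[0,0,0.0099],"fingers":-0.75},
    {"offset":[0.722,-0.053,0.83],"twist":[0,0,0.0099],"fingers":-0.75},
    {"offset":[0.722,-0.053,0.83],"twist":[0,0,0.0099],"fingers":-0.75},
    {"offset":[0.722,-0.053,0.83],"twist":[0,0,0.0099],"fingers":-0.75},
  ],
)

```text
clock: 32.65
position: [0.4679, -0.3496, 0.0772]
ee_rot: [0.221, 3.133, -0.001]
force: [-0.3, 0.0, -1.3]
width: 0.185
gripper_force: 12.0
```

Run:
```python
from h import *
print(observe()['position'],observe()['force'])
goto([.467,-.3491,.054],81.98)
```

```text
[ 0.4679 -0.3496  0.0772] [-0.2785  0.0498 -1.2704]
off [0.0067 0.0024 0.1544] twist [-0.0001  0.0002 -0.0001] deg [-0.026   0.0769 -0.0498] j7 2.2067693913532143
```

Call:
jog_arm(
  plan=[
    {"offset":[0.006,0.002,0.05],"twist":[0,0,0],"fingers":-0.75},
    {"offset":[0.006,0.002,0.09],"twist":[0,0,0],"fingers":-0.75},
    {"offset":[0.006,0.002,0.12],"twist":[0,0,0],"fingers":-0.75},
    {"offset":[0.006,0.002,0.135],"twist":[0,0,0],"fingers":-0.75},
    {"offset":[0.006,0.002,0.145],"twist":[0,0,0],"fingers":-0.75},
    {"offset":[0.006,0.002,0.15],"twist":[0,0,0],"fingers":-0.75},
    {"offset":[0.006,0.002,0.15],"twist":[0,0,0],"fingers":-0.75},
  ],
)

```text
clock: 33.52
position: [0.4662, -0.3488, 0.054]
ee_rot: [0.222, 3.134, -0.0]
force: [-0.8, -0.1, 0.2]
width: 0.186
gripper_force: 12.0
```

Call:
jog_arm(
  plan=[
    {"offset":[0,0,0.004],"twist":[0,0,0],"fingers":-0.75},
    {"offset":[0,0,0.005],"twist":[0,0,0],"fingers":-0.75},
  ],
)

```text
clock: 33.78
position: [0.4663, -0.3489, 0.0539]
ee_rot: [0.222, 3.133, 0.0]
force: [-4.3, 1.7, 11.2]
width: 0.191
gripper_force: 12.0
```

Call:
jog_arm(
  plan=[
    {"offset":[0,0,0],"twist":[0,0,0],"fingers":-0.3},
    {"offset":[0,0,0],"twist":[0,0,0],"fingers":0.1},
    {"offset":[0,0,0],"twist":[0,0,0],"fingers":0.1},
    {"offset":[0,0,-0.1],"twist":[0,0,0],"fingers":0.1},
    {"offset":[0,0,-0.4],"twist":[0,0,0],"fingers":0.1},
    {"offset":[0,0,-0.8],"twist":[0,0,0],"fingers":0.1},
    {"offset":[-0.3,0,-1],"twist":[0,0,0],"fingers":0.1},
    {"offset":[-0.75,0,-1],"twist":[0,0,0],"fingers":0.1},
    {"offset":[-0.75,0,-1],"twist":[0,0,0],"fingers":0.1},
    {"offset":[-0.75,0,-1],"twist":[0,0,0],"fingers":0.1},
  ],
)

```text
clock: 35.02
position: [0.5773, -0.3647, 0.2032]
ee_rot: [-0.222, -3.133, 0.0]
force: [0.0, -0.6, 0.5]
width: 0.548
gripper_force: 0.0
```

Run:
```python
from h import *
im,c=shot('w11')
show(cv2.resize(im[:240,120:420],None,fx=2.5,fy=2.5,interpolation=3),'w11')
import pickle
i6,c6=pickle.load(open('w6.pkl','rb')); print('button',unproj([355,111],c6,.052))
darks(i6[:, :],c6,.0,thr=60)
```

```text
pos [ 0.5773 -0.3647  0.2032] t 35.025 w 50.39464510463621 F [ 0.0043 -0.6045  0.4839]
button [[0.6263 0.0904]]
dark [ 237   19   30   74 1638] [0.5339 0.1795] 80.69432830810547 35.09529113769531 74.95964813232422
dark [136  77  31  42 872] [0.4005 0.1635] 50.574771881103516 28.35882568359375 58.502906799316406
dark [327  99  18  26 284] [0.6195 0.0903] 28.784692764282227 21.61057472229004 82.84220886230469
dark [157 201  25  34 561] [0.3709 0.0108] 50.21580123901367 33.4630126953125 71.45111083984375
dark [119 205  44  15 161] [0.3354 0.029 ] 59.45892333984375 20.286094665527344 -15.0308837890625
dark [  0 227  97   8 687] [0.2013 0.0368] 134.14915466308594 10.50195026397705 -15.029632568359375
dark [407 229 104   6 593] [ 0.7542 -0.1132] 144.58961486816406 7.51161527633667 -15.029762268066406
```

View pics/w11.png

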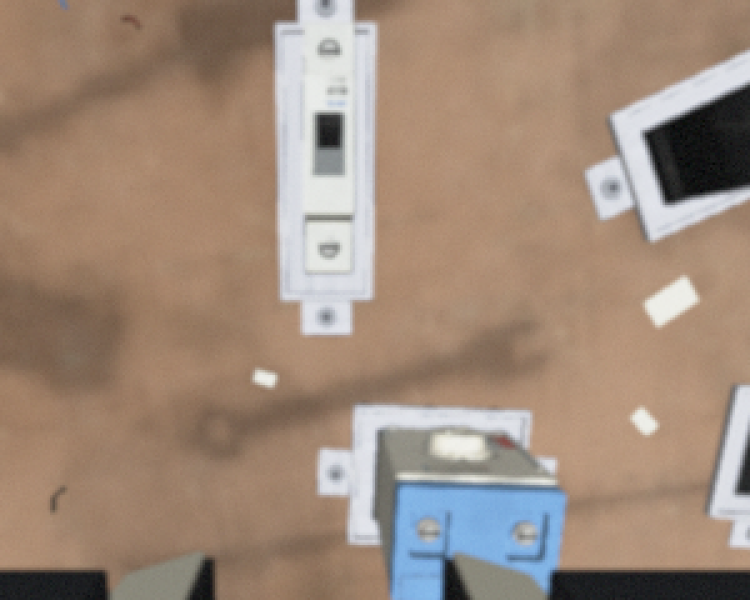

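The breaker is inside the lip, square and centred by eye. Last is the button.

Call:
jog_arm(
  plan=[
    {"offset":[-0.271,0.99,0],"twist":[0,0,0],"fingers":0.1},
    {"offset":[-0.271,0.99,0],"twist":[0,0,0],"fingers":0.1},
    {"offset":[-0.271,0.99,0],"twist":[0,0,0],"fingers":0.1},
  ],
)

```text
clock: 35.45
position: [0.6391, -0.2192, 0.2035]
ee_rot: [0.217, 3.134, 0.004]
force: [0.2, -0.7, 0.2]
width: 0.548
gripper_force: 0.0
```

Call:
jog_arm(
  plan=[
    {"offset":[-0.271,0.99,0],"twist":[0,0,0],"fingers":0.1},
    {"offset":[-0.271,0.99,0],"twist":[0,0,0],"fingers":0.1},
    {"offset":[-0.271,0.99,0],"twist":[0,0,0],"fingers":0.1},
  ],
)

```text
clock: 35.83
position: [0.6999, -0.0778, 0.2034]
ee_rot: [-0.216, -3.134, -0.003]
force: [-0.1, -0.3, 0.3]
width: 0.549
gripper_force: 0.0
```

Call:
jog_arm(
  plan=[
    {"offset":[-0.271,0.99,0.13],"twist":[0,0,0.011],"fingers":0.1},
    {"offset":[-0.271,0.99,0.13],"twist":[0,0,0.011],"fingers":0.1},
    {"offset":[-0.271,0.99,0.13],"twist":[0,0,0.011],"fingers":0.1},
    {"offset":[-0.271,0.99,0.13],"twist":[0,0,0.011],"fingers":0.1},
    {"offset":[-0.271,0.99,0.13],"twist":[0,0,0.011],"fingers":0.1},
    {"offset":[-0.271,0.99,0.13],"twist":[0,0,0.011],"fingers":0.1},
  ],
)

```text
clock: 36.58
position: [0.7607, 0.0566, 0.1844]
ee_rot: [0.335, 3.123, -0.001]
force: [-0.8, 0.2, -0.3]
width: 0.55
gripper_force: 0.0
```

```bash
cat > btn.py <<'E'
from h import *
from scipy.optimize import minimize
def proj(P,c):
    q=R.from_rotvec(c['attitude']).inv().apply(P-c['position']); f=192/np.tan(np.radians(c['fov_y'])/2)
    return np.c_[c['cx']+f*q[:,0]/q[:,2],c['cy']+f*q[:,1]/q[:,2]]
a=np.linspace(0,2*np.pi,40)
def sil(x,y,yaw,c,z0=0,S=4):
    "silhouette of the button, upsampled S times"
    m=np.zeros((384*S,512*S),np.uint8); Rz=R.from_euler('z',yaw)
    box=np.array([[i,j,k] for i in(-.02,.02) for j in(-.015,.015) for k in(0,.028)])
    head=np.array([[.015*np.cos(t),.015*np.sin(t),k] for t in a for k in(.044,.052)])
    neck=np.array([[.011*np.cos(t),.011*np.sin(t),k] for t in a for k in(.028,.044)])
    for P in (box,neck,head):
        u=proj(Rz.apply(P)+[x,y,z0],c); cv2.fillConvexPoly(m,cv2.convexHull(((u+.5)*S).astype(np.int32)),1)
    return cv2.resize(m*255,(512,384),interpolation=cv2.INTER_AREA)/255.
def fit(mask,c,x0,yaws,z0=0):
    best=None
    for w in yaws:
        r=minimize(lambda p:np.abs(sil(p[0],p[1],p[2],c,z0)-mask)[:240].sum()/mask.sum(),[*x0,np.radians(w)],method='Nelder-Mead',
          options=dict(initial_simplex=[[x0[0],x0[1],np.radians(w)],[x0[0]+.006,x0[1],np.radians(w)],[x0[0],x0[1]+.006,np.radians(w)],[x0[0],x0[1],np.radians(w+10)]],maxiter=150))
        if best is None or r.fun<best.fun: best=r
    return best.x[:2],np.degrees(best.x[2]),best.fun
E
python3 - <<'E'
from btn import *
import pickle
i,c=pickle.load(open('w11.pkl','rb')); 
for z in (.045,.05): print('breaker placed',unproj([[251.2,10.2],[251.2,109]],c,z).mean(0), np.linalg.norm(np.diff(unproj([[251.2,10.2],[251.2,109]],c,z),axis=0)))
im,c=shot('w12')
r=regions_of('button_center','wrist')
for d in r[:3]: print(round(d['conf'],2),np.array(d['box'])*[512,384,512,384])
hsv=cv2.cvtColor(im,cv2.COLOR_RGB2HSV)
m=((hsv[...,2]<85)|((hsv[...,1]<40)&(hsv[...,2]>120))|((hsv[...,0]>50)&(hsv[...,0]<95)&(hsv[...,1]>60))).astype(np.uint8)
u=proj(np.array([[.6263,.0904,.03]]),c)[0]; print('px',u)
w=np.zeros_like(m); cv2.circle(w,tuple(u.astype(int)),60,1,-1); m&=w; m[235:]=0
m=cv2.morphologyEx(m,cv2.MORPH_CLOSE,np.ones((5,5))); n,l,st,_=cv2.connectedComponentsWithStats(m); k=1+np.argmax(st[1:,4]); m=(l==k).astype(float); print(st[k])
for z,t in ((0,'fit'),): print(t,fit(m,c,[.6263,.0904],[-30,-12,5,78]))
if r: print('fit net',fit(r[0]['region'].astype(float),c,[.6263,.0904],[-12,5]))
E
```

```text
breaker placed [ 0.4681 -0.3479] 0.08348553281322645
breaker placed [ 0.4688 -0.348 ] 0.08209070648802691
pos [0.7607 0.0566 0.1844] t 36.575 w 50.61773353623852 F [-0.7871  0.2143 -0.2735]
0.57 [236.1856   0.6912  36.7104  58.4064]
px [255.0981  26.1534]
[ 235    0   39   58 1823]
fit (array([0.6266, 0.0899]), np.float64(-9.093408109283358), np.float64(0.08036741849784346))
fit net (array([0.6276, 0.0893]), np.float64(-7.151269816891504), np.float64(0.06668140149242735))
```

Call:
jog_arm(
  plan=[
    {"offset":[0.27,0.0,0],"twist":[0,0,0],"fingers":0.1},
    {"offset":[0.27,0.0,0],"twist":[0,0,0],"fingers":0.1},
    {"offset":[0.27,0.0,0],"twist":[0,0,0],"fingers":0.1},
    {"offset":[0.27,0.0,0],"twist":[0,0,0],"fingers":0.1},
  ],
)

```text
clock: 37.17
position: [0.7224, 0.0672, 0.1839]
ee_rot: [0.331, 3.123, -0.0]
force: [-1.2, 0.5, 0.1]
width: 0.549
gripper_force: 0.0
```

```bash
cat >> btn.py <<'E'
def run(name,x0,z0=0):
    im,c=shot(name); r=regions_of('button_center','wrist')
    hsv=cv2.cvtColor(im,cv2.COLOR_RGB2HSV)
    m=((hsv[...,2]<85)|((hsv[...,1]<40)&(hsv[...,2]>120))|((hsv[...,0]>50)&(hsv[...,0]<95)&(hsv[...,1]>60))).astype(np.uint8)
    u=proj(np.array([[*x0,z0+.03]]),c)[0]; w=np.zeros_like(m); cv2.circle(w,tuple(u.astype(int)),60,1,-1); m&=w; m[235:]=0
    m=cv2.morphologyEx(m,cv2.MORPH_CLOSE,np.ones((5,5))); n,l,st,_=cv2.connectedComponentsWithStats(m); k=1+np.argmax(st[1:,4]); m=(l==k).astype(float)
    print(st[k],fit(m,c,x0,[-25,-10,5],z0))
    if r: print('net',r[0]['conf'],np.array(r[0]['box'])*[512,384,512,384],fit(r[0]['region'].astype(float),c,x0,[-25,-10,5],z0))
    return im,m
E
python3 - <<'E'
from btn import *
im,m=run('w13',[.6266,.0899])
goto([.6266,.0899,.1],80)
E
```

```text
pos [0.7224 0.0672 0.1839] t 37.175 w 50.4834819274933 F [-1.1501  0.5162  0.1037]
[ 234   52   37   48 1456] (array([0.6277, 0.0899]), np.float64(-7.757294678339868), np.float64(0.09838127558715794))
net 0.57 [231.8848  47.616   38.2976  52.608 ] (array([0.6272, 0.0893]), np.float64(-6.601120168988119), np.float64(0.05044413099004995))
off [0.6547 0.0144 0.5566] twist [-0.      0.0001 -0.0058] deg [-0.0092  0.0299 -2.0846] j7 1.3688641002913717
```

Call:
jog_arm(
  plan=[
    {"offset":[0.35,0.006,0.1],"twist":[0,0,-0.0136],"fingers":0.4},
    {"offset":[0.652,0.013,0.4],"twist":[0,0,-0.0136],"fingers":0.4},
    {"offset":[0.652,0.013,0.6],"twist":[0,0,-0.0136],"fingers":0.4},
    {"offset":[0.652,0.013,0.6],"twist":[0,0,-0.0136],"fingers":0.4},
    {"offset":[0.652,0.013,0.6],"twist":[0,0,-0.0136],"fingers":0.4},
    {"offset":[0.652,0.013,0.6],"twist":[0,0,-0.0136],"fingers":0.4},
  ],
)

```text
clock: 38.02
position: [0.628, 0.0898, 0.0951]
ee_rot: [0.197, 3.133, 0.001]
force: [-0.2, 0.9, 0.0]
width: 0.701
gripper_force: 0.0
```

Run:
```python
from h import *
print(observe()['position']); goto([.6272,.0896,.027],82.8)
```

```text
[0.628  0.0898 0.0951]
off [ 0.0063 -0.0022  0.4539] twist [0.0001 0.0005 0.    ] deg [0.0387 0.1636 0.0062] j7 1.4155625383113375
```

Call:
jog_arm(
  plan=[
    {"offset":[0.006,-0.002,0.2],"twist":[0,0,0],"fingers":0.4},
    {"offset":[0.006,-0.002,0.36],"twist":[0,0,0],"fingers":0.4},
    {"offset":[0.006,-0.002,0.454],"twist":[0,0,0],"fingers":0.4},
    {"offset":[0.006,-0.002,0.454],"twist":[0,0,0],"fingers":0.4},
    {"offset":[0.006,-0.002,0.454],"twist":[0,0,0],"fingers":0},
    {"offset":[0.006,-0.002,0.454],"twist":[0,0,0],"fingers":-0.5},
    {"offset":[0.006,-0.002,0.454],"twist":[0,0,0],"fingers":-0.5},
    {"offset":[0.006,-0.002,0.454],"twist":[0,0,0],"fingers":-0.5},
    {"offset":[0.006,-0.002,0.454],"twist":[0,0,0],"fingers":-0.5},
    {"offset":[0.006,-0.002,0.454],"twist":[0,0,0],"fingers":-0.5},
  ],
  newtons=8,
)

```text
clock: 39.28
position: [0.6255, 0.0899, 0.0258]
ee_rot: [0.196, 3.135, 0.0]
force: [-1.2, 0.2, 4.7]
width: 0.322
gripper_force: 8.0
```

Call:
jog_arm(
  plan=[
    {"offset":[0,0,-0.05],"twist":[0,0,0],"fingers":-0.5},
    {"offset":[0,0,-0.25],"twist":[0,0,0],"fingers":-0.5},
    {"offset":[0,0,-0.5],"twist":[0,0,0],"fingers":-0.5},
    {"offset":[0,0,-0.7],"twist":[0,0,0],"fingers":-0.5},
    {"offset":[0,0,-0.7],"twist":[0,0,0],"fingers":-0.5},
  ],
)

```text
clock: 39.9
position: [0.6269, 0.09, 0.1333]
ee_rot: [0.196, 3.131, 0.002]
force: [0.5, -0.3, -1.1]
width: 0.327
gripper_force: 8.0
```

Call:
jog_arm(
  plan=[
    {"offset":[-0.04,-0.4,0],"twist":[0,0,0],"fingers":-0.5},
    {"offset":[-0.08,-0.834,0],"twist":[0,0,0],"fingers":-0.5},
    {"offset":[-0.08,-0.834,0],"twist":[0,0,0],"fingers":-0.5},
  ],
)

```text
clock: 40.28
position: [0.6203, -0.0433, 0.13]
ee_rot: [-0.21, -3.133, 0.006]
force: [-0.2, 1.1, 0.4]
width: 0.324
gripper_force: 8.0
```

Call:
jog_arm(
  plan=[
    {"offset":[-0.04,-0.4,0],"twist":[0,0,0.0147],"fingers":-0.5},
    {"offset":[-0.08,-0.834,0],"twist":[0,0,0.0147],"fingers":-0.5},
    {"offset":[-0.08,-0.834,0],"twist":[0,0,0.0147],"fingers":-0.5},
    {"offset":[-0.08,-0.834,0],"twist":[0,0,0.0147],"fingers":-0.5},
    {"offset":[-0.08,-0.834,0.5],"twist":[0,0,0.0147],"fingers":-0.5},
    {"offset":[-0.08,-0.834,0.5],"twist":[0,0,0.0147],"fingers":-0.5},
    {"offset":[-0.08,-0.834,0.5],"twist":[0,0,0.0147],"fingers":-0.5},
    {"offset":[-0.08,-0.834,0.5],"twist":[0,0,0.0147],"fingers":-0.5},
  ],
)

```text
clock: 41.28
position: [0.6192, -0.1612, 0.0573]
ee_rot: [0.34, 3.121, -0.0]
force: [0.3, -0.6, -0.1]
width: 0.328
gripper_force: 8.0
```

Run:
```python
from h import *
s=observe(); print(s['position'],s['width']*92,s['force']); goto([.6179,-.1614,.0288],77.5)
```

```text
[ 0.6192 -0.1612  0.0573] 30.14939674483569 [ 0.3286 -0.5947 -0.1261]
off [ 0.0089 -0.0032  0.1899] twist [0.     0.0004 0.0002] deg [0.0111 0.1417 0.0817] j7 1.760033284362809
```

Call:
jog_arm(
  plan=[
    {"offset":[0.006,-0.003,0.05],"twist":[0,0,0],"fingers":-0.5},
    {"offset":[0.006,-0.003,0.1],"twist":[0,0,0],"fingers":-0.5},
    {"offset":[0.006,-0.003,0.14],"twist":[0,0,0],"fingers":-0.5},
    {"offset":[0.006,-0.003,0.165],"twist":[0,0,0],"fingers":-0.5},
    {"offset":[0.006,-0.003,0.175],"twist":[0,0,0],"fingers":-0.5},
    {"offset":[0.006,-0.003,0.18],"twist":[0,0,0],"fingers":-0.5},
    {"offset":[0.006,-0.003,0.18],"twist":[0,0,0],"fingers":-0.5},
  ],
)

```text
clock: 42.15
position: [0.6169, -0.1617, 0.0288]
ee_rot: [0.341, 3.123, 0.0]
force: [-2.7, 0.2, 3.6]
width: 0.328
gripper_force: 8.0
```

Call:
jog_arm(
  plan=[
    {"offset":[0,0,0.002],"twist":[0,0,0],"fingers":-0.5},
    {"offset":[0,0,0.002],"twist":[0,0,0],"fingers":0},
    {"offset":[0,0,0.002],"twist":[0,0,0],"fingers":0.2},
    {"offset":[0,0,0],"twist":[0,0,0],"fingers":0.2},
    {"offset":[0,0,-0.1],"twist":[0,0,0],"fingers":0.2},
    {"offset":[0,0,-0.4],"twist":[0,0,0],"fingers":0.2},
    {"offset":[0,0,-0.8],"twist":[0,0,0],"fingers":0.2},
    {"offset":[-0.3,0,-1],"twist":[0,0,0],"fingers":0.2},
    {"offset":[-0.7,0,-1],"twist":[0,0,0],"fingers":0.2},
    {"offset":[-0.7,0,-1],"twist":[0,0,0],"fingers":0.2},
    {"offset":[-0.7,0,-1],"twist":[0,0,0],"fingers":0.2},
  ],
)

```text
clock: 43.52
position: [0.7189, -0.1845, 0.1785]
ee_rot: [-0.341, -3.122, 0.0]
force: [0.3, -0.5, 1.3]
width: 0.598
gripper_force: 0.0
```

Run:
```python
from btn import *
im,c=shot('w14'); r=regions_of('button_center','wrist')
if r: print(r[0]['conf'],np.array(r[0]['box'])*[512,384,512,384],fit(r[0]['region'].astype(float),c,[.6191,-.1617],[-25,-10,5],.003))
t=get_image('top')
a=cv2.resize(im[:240,120:420],None,fx=2,fy=2,interpolation=3); b=cv2.resize(t[150:260,280:420],(600,471),interpolation=3)[:110*3]
b=cv2.resize(t[160:250,290:400],None,fx=2.2,fy=2.2,interpolation=3)
o=np.zeros((480,800,3),np.uint8); o[:,:600]=a; o[:b.shape[0],600:]=b[:,:200]; show(o,'fin')
```

```text
pos [ 0.7189 -0.1845  0.1785] t 43.525 w 55.02537664928144 F [ 0.2707 -0.5068  1.2938]
0.57 [231.9872  44.5056  36.1984  48.8832] (array([ 0.6188, -0.1618]), np.float64(-11.474853229948318), np.float64(0.04455415499533146))
```

View pics/fin.png

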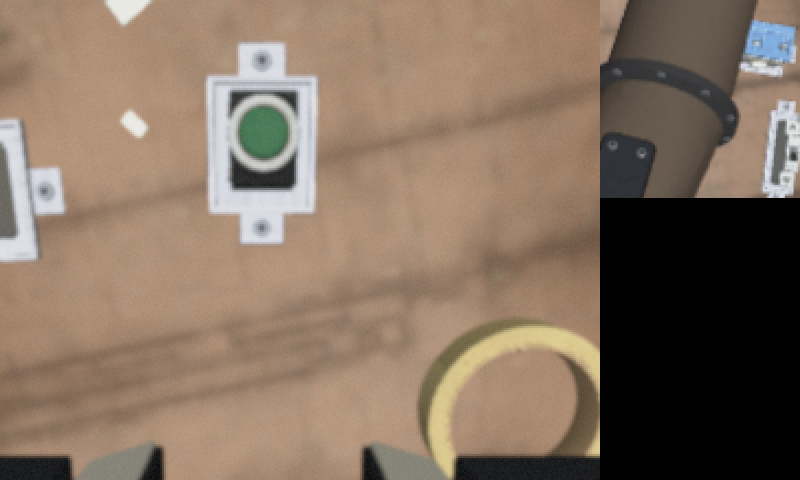

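The button stands centred and square in its pan at about (251,67) px: fitted at (0.6188, −0.1618) against the pan's (0.6191, −0.1617), about 1° off. The tape is untouched and the gripper is clear of everything, so I'm handing the job in.

```bash
python3 -c "
from cell import *
print(sign_off())"
```

```text
the job is handed in; nothing more can be done
None
```

The job is handed in: the module, ring, breaker and button each stand upright in their own pans, in the order asked, within about 1.3 mm of centre and about 1° (the breaker's turn judged by eye), at 43.5 s, and the tape and screwdriver were never touched.

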